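Swap the sample dish for the reference sensor on the test stage

TASK

Change the test set-up over from sample to reference measurement: the sample dish on the round test stage and the power sensor on the square dock have to change places, so that the dish ends on the middle of the dock. On the middle of the stage build, in this order, the spacer ring lying flat, the power sensor standing upright on the ring, and the filter frame lying flat and centred on top of the sensor. The black rubber pad is free for parking things meanwhile; leave the mirror mount, the post holder and the table clamp where they are.

Things in the scene. Friction and masses are not known exactly. Their poses are not given: they have to be found in the camera images.
- stage: test stage: fixed round aluminium disc, 96 mm across, 10 mm thick, flat top with an engraved circle 69 mm across and three small flush screws; origin at the centre of its underside, on the worktop, so its top is 10 mm above the origin. The dish stands on it at the start.
- dock: dock: fixed square grey-painted plate, 96 x 96 mm, 10 mm thick, flat top with a small flush steel screw in each corner; origin at the centre of its underside, so its top is 10 mm above the origin; x and y axes along its sides. The power sensor stands on it at the start.
- pad_top (a point): parking pad: fixed plain black rubber mat, 100 x 70 mm, 8 mm thick, empty at the start; the point is the centre of its top face, x axis along the 100 mm side.
- dish_mid (a point): sample dish: loose round shallow white dish, 60 mm outside diameter, 12 mm high, with two small dark test cells in it; the point is its centre, 6 mm above its underside; z is up. Gripped across its outside.
- sensor_mid (a point): power sensor: loose dark round puck, 48 mm diameter, 26 mm high, with a recessed aperture in its top; the point is its centre, 13 mm above its underside; z is up. Things laid on its top rest 26 mm above its underside.
- spacer_mid (a point): spacer ring: loose flat steel-grey ring, 58 mm outside diameter, 24 mm bore, 10 mm thick, lying on the worktop; the point is its centre, 5 mm above its underside; z is up. Gripped across its outside.
- filter_mid (a point): filter frame: loose dark square frame, 50 x 50 mm, 9 mm thick, with a round see-through glass, lying flat on the worktop; the point is its centre, 4.5 mm above its underside; x and y axes along its sides, z up.
- clamp: table clamp (bystander, loose): low grey metal bar with rounded ends, 26 x 75 mm and 17 mm high, with a slot and a screw; origin at the centre of its underside, y axis along the 75 mm length.
- mirror: mirror mount (bystander, loose): black kinematic mirror mount on a short post, 51 x 52 mm on plan and 106 mm high; origin at the centre of its underside, z up.
- post: post holder (bystander, loose): slim upright grey barrel with a steel post and a black thumb screw, 25 x 41 mm on plan, 115 mm high; origin at the centre of its underside, z up; thumb screw towards -y.

How it is judged:
By the outcome, as a careful person would: the job done as asked, in the order asked, and still so for the second after the job is handed in, with the robot touching nothing.
It also fails if it takes over 128 s, if anything falls off the work surface, if the arm or the gripper's body presses on something with over 40 N, if the wrist force passes 120 N, or if a joint passes its speed limit or range.

ROBOT

A 7-joint arm with a two-finger parallel gripper is mounted at the origin on a cart in front of the work surface, level with it; the furniture and walls round the work are solid. World frame = base frame: x ahead of the robot, y to its left, z up, the work surface at z = 0. Lengths are in mm, angles in degrees, forces in N, time in s.
With the tool pointing down it reaches from about 425 to 925 mm from the base axis. Payload 6.8 kg.
Tool frame: the origin (TCP) lies on the centre line of the jaws, within the pads' length; the fingertips stand 19 mm ahead of it and the grasp point (between the pads) is the TCP (robot.finger_overhang is the distance from the TCP to the fingertips, in mm); z points along the fingers, y is the line along which they close (so a half turn about z gives the same grasp; the last joint's range is limited). The gripper opens to 85 mm and grips with 20 to 120 N. Pads are 22 mm wide; open, the fingers measure 114 mm over their backs; the gripper's body (76 mm by 85 mm) begins 54 mm behind the grasp point. The pads swing forward as they close: fully open they stand 13 mm farther back than shut.
Start: joints at [-69.792, 27.33, 1.283, 89.118, -0.659, 63.558, -4.761], TCP at [300.148, 604.614, 250.308] pointing down, gripper open.
Joint ranges: [-169.35, 169.35], [-19.33, 120.38], [-80.79, 83.38], [13.8, 139.57], [-78.32, 258.32], [9.67, 109.79], [-169.56, 169.56]. Speed limits (degrees/s): [136.94, 136.94, 180, 180, 180, 180, 180].

INTERFACE

Orientations are given as [roll, pitch, yaw] about the fixed x, y, z axes, in that order (R = Rz(yaw) Ry(pitch) Rx(roll)).
In Python, from plant import robot gives the robot as it stands. The module is installed in compiled form; this text tells all that it offers.
- The arm moves only by the tool carry_out, never from a script. Its argument "rows" is a list of rows, each a list of 2 entries, a list of its own where there are three numbers: the shift along the tool's x, y, z in m, then the turn about the tool's z in degrees. A call has 1 to 20 rows; each row shifts and turns the commanded pose from where the row before left it, along the tool's axes as they then stand; what a row does not reach is not made up. A row lasts 1/12 s, in which the tool goes at most 41.7 mm and 7.16 degrees, less where a joint would pass 70% of its speed; a pose out of reach is approached as far as the arm can. A call is refused whole if a number of a shift passes 0.0417 or a number of a turn 7.16, either way. A call with a gripper value outside its range is refused whole. "hand" is the finger opening in m, from 0 to 0.0854, set as the call begins (left out, the last holds). The fingers move at their own pace and stop on an object; "grip_force" is the grip in N (left out, the last holds). Time passes only in rows, so rows that do not move let the fingers close. It gives the time, the measured TCP pose, the force, the opening and the grip force at its end, in the units of the state.
- robot.read_state(): the state, without advancing time (a new reading comes with each control period).
- robot.capture(name): name is "scene" or "top" or "wrist"; returns (picture, depth): 480x640x3 uint8, red, green, blue; 480x640 float32, mm along the optical axis (not along the pixel's ray), 0 where there is no reading.
- robot.calibration(name): a dict with "intrinsics" (3x3 intrinsics, pixels), "rvec" (rotation vector, rad) and "tvec" (3), from world to camera coordinates, as OpenCV has them. Camera axes: x right, y down, z forward; pixel columns grow to the right and rows downward; lengths in mm; the calibration is good to about 2 mm. A picture is of the moment at which its call begins: read the wrist's pose just before it. calibration takes no time and is no camera call; for the wrist camera it gives the pose at the moment of the call.
- robot.finish_job(): hands the job in; it is judged then, once.
The state is a dict: "time": time; "joint_pos": joint angles; "qd": joint speeds; "joint_efforts": joint torques, N m; "position": TCP position; "tcp_rot": TCP orientation; "contact_force": force on the tool from outside, world axes, zero at the start; "ft_torque": the same for the moment, N m; "finger_gap": opening from 0.0 (shut) to 1.0 (fully open); "grip_force": force on a finger pad.
Only numpy, scipy, OpenCV 4.12 (cv2) and the standard library are available. Lean on these libraries where they do the work, as an engineer would, in place of code of your own. Each camera call takes 0.05 s, during which the arm holds its last target. There are 200 camera calls.

## Working session

There is one attempt and no reset: what is moved stays moved. The work goes in short steps, Python scripts to look and compute and a tool call to move; the robot and the scene stay as the last step left them, time stands still between calls to the robot, and variables do not carry over. Pictures are saved under pics/ and viewed, at most 14 in all, crops included, and the job is handed in when it is done.

Besides the shell and the picture viewer there is one more tool, called after "Call:" by a JSON object that holds its "op" and its "data". carry_out: Moves the arm, as the interface text tells. Its arguments: {"type":"object","properties":{"rows":{"type":"array"},"hand":{"type":"number"},"grip_force":{"type":"number"}},"required":["rows"]}

```bash
mkdir -p pics
cat > h.py <<'E'
import numpy as np, cv2
from plant import robot
def cap(n,f=None):
    c=robot.calibration(n); im,d=robot.capture(n)
    if f: cv2.imwrite('pics/'+f,cv2.cvtColor(im,cv2.COLOR_RGB2BGR))
    return im,d,c
def ray(c,u,v,z):
    R=cv2.Rodrigues(np.array(c['rvec'],float))[0]; t=np.array(c['tvec'],float).ravel()
    o=-R.T@t; d=R.T@np.linalg.inv(c['intrinsics'])@np.array([u,v,1.])
    return o+d*(z-o[2])/d[2]
def worldmap(c,d):
    R=cv2.Rodrigues(np.array(c['rvec'],float))[0]; t=np.array(c['tvec'],float).ravel()
    v,u=np.mgrid[:480,:640]; p=np.stack([u,v,np.ones_like(u)],-1)@np.linalg.inv(c['intrinsics']).T*d[...,None]
    return (p-t)@R
E
python3 - <<'E'
from h import *
for n in('top','scene'):
    im,d,c=cap(n,n+'0.png'); print(n,c['intrinsics'],np.round(c['rvec'],3),np.round(c['tvec'],1))
    np.savez(n+'0.npz',im=im,d=d)
s=robot.read_state();print(s)
E
```

```text
top [[478.26212179   0.         309.318703  ]
 [  0.         478.26212179 237.81420009]
 [  0.           0.           1.        ]] [ 2.173 -2.133  0.138] [  17.9  505.7 1022.3]
scene [[569.46708074   0.         334.87602859]
 [  0.         569.46708074 244.20928901]
 [  0.           0.           1.        ]] [ 2.116 -0.874  0.408] [-345.7  285.1 1397.6]
{'time': 0.1, 'joint_pos': array([-69.7916268 ,  27.37063972,   1.28101122,  89.17221255,
        -0.65975681,  63.55842624,  -4.76192325]), 'qd': array([ 0.04374101, -0.03612696,  0.00620523, -0.10173228, -0.02611382,
       -0.03329351, -0.00051453]), 'joint_efforts': array([ 4.82171512e-03, -5.97763681e+01,  1.61390103e+00, -2.81956208e+01,
        1.27660541e-02,  5.10145153e-03,  1.45474485e-05]), 'position': array([299.93937118, 604.13821898, 249.43131503]), 'tcp_rot': array([-1.79906291e+02,  6.44708049e-03,  1.53597308e+02]), 'contact_force': array([ 0.10611665, -0.72022293, -0.39660029]), 'ft_torque': array([ 0.02921358, -0.03015196, -0.00762102]), 'grip_force': 0.0, 'finger_gap': 0.9993534536856522}
```

View pics/top0.png

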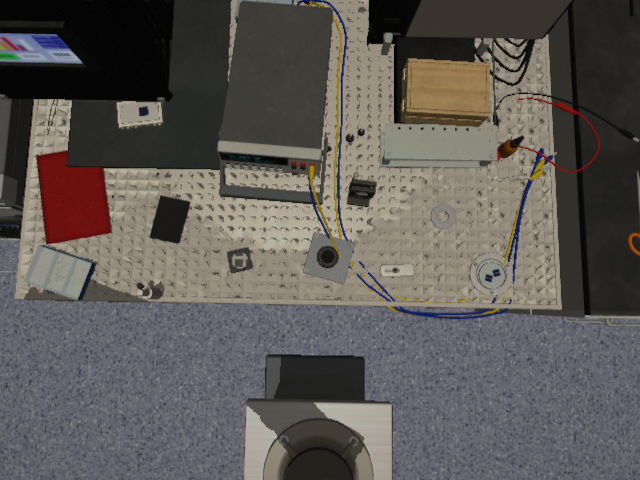

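View pics/scene0.png

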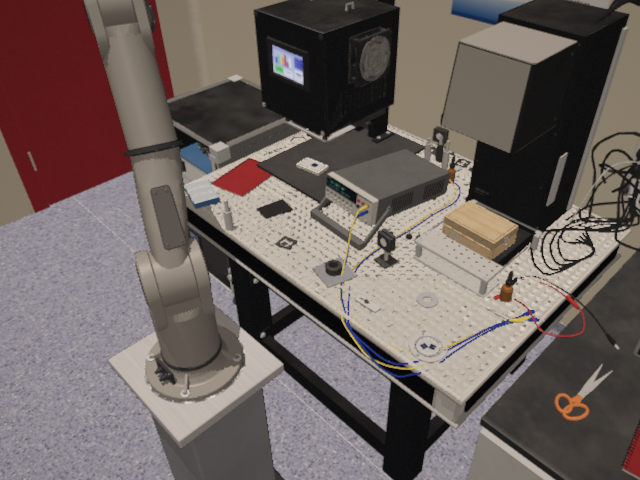

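The top view shows the pad at (170,219), filter frame (239,260), and dock with sensor (328,257). The clamp is at (397,270), the spacer at (443,217), and the stage with dish at (490,275). The mirror mount is at (362,190) and the post at (148,290). The scene view agrees. Cables pass close to the dock and stage.

Run:
```python
from h import *
z=np.load('top0.npz');im=z['im'];c=robot.calibration('top');W=worldmap(c,z['d'])
for n,(u,v),h in [('pad',(170,219),8),('filter',(239,260),9),('sensor',(328,257),36),('dock',(329,257),10),('clamp',(397,270),17),('spacer',(443,217),10),('dish',(490,275),22),('mirror',(362,190),60),('post',(148,290),60)]:
    print(n,ray(c,u,v,h).round(0),W[v,u].round(0))
g=cv2.cvtColor(im,cv2.COLOR_RGB2BGR)
a=cv2.resize(g[180:315,120:360],None,fx=3.3,fy=3.3,interpolation=cv2.INTER_CUBIC)[:,:800];b=cv2.resize(g[180:315,300:540],None,fx=3.3,fy=3.3,interpolation=cv2.INTER_CUBIC)
cv2.imwrite('pics/b.png',b)
# heights over table seen
for u,v in[(345,250),(340,275),(500,290),(512,255),(395,308),(336,230)]: print(u,v,W[v,u].round(0))
```

```text
pad [546. 344.   8.] [546. 344.   9.]
filter [455. 184.   9.] [456. 184.   7.]
sensor [463. -14.  36.] [464. -15.  33.]
dock [466. -18.  10.] [464. -17.  31.]
clamp [ 439. -169.   17.] [ 439. -168.   20.]
spacer [ 561. -275.   10.] [ 562. -275.    8.]
dish [ 431. -373.   22.] [ 432. -377.   10.]
mirror [609. -86.  60.] [598. -81. 107.]
post [384. 367.  60.] [384. 362.  76.]
345 250 [482. -53.   9.]
340 275 [426. -43.  11.]
500 290 [ 399. -400.    5.]
512 255 [ 478. -430.    5.]
395 308 [ 355. -165.    8.]
336 230 [529. -33.   0.]
```

View pics/b.png

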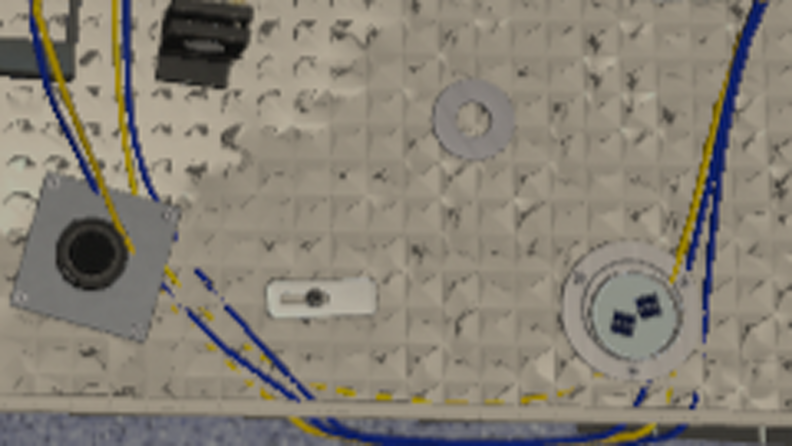

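The crop shows the dock with its sensor at about (92,252), clamp (320,297), spacer (474,118), and dish (632,314) on the stage. I'll go to the dish first, so I need a helper that gives rows for a world goal.

```bash
cat >> h.py <<'E'
def rows(wps,step=30,turn=7,cur=None):
    """print tool-axis rows leading through world waypoints (x,y,z,yaw)"""
    s=robot.read_state()
    p=np.array([*s['position'],s['tcp_rot'][2]]) if cur is None else np.array(cur,float)
    print('at',p.round(1),'grip',round(s['grip_force'],1),'gap',round(s['finger_gap']*85.4,1),'t',round(s['time'],1))
    out=[]
    for w in wps:
        d=np.array(w,float)-p; d[3]=(d[3]+180)%360-180
        n=max(1,int(np.ceil(max(np.linalg.norm(d[:3])/step,abs(d[3])/turn))))
        goal=p+d
        for k in range(n):
            e=(goal-p)/(n-k); a=np.radians(p[3])
            sh=np.array([np.cos(a)*e[0]+np.sin(a)*e[1],np.sin(a)*e[0]-np.cos(a)*e[1],-e[2]]).round(0); tr=-round(e[3],1)
            p=p+[np.cos(a)*sh[0]+np.sin(a)*sh[1],np.sin(a)*sh[0]-np.cos(a)*sh[1],-sh[2],-tr]
            out.append([[float(x) for x in (sh/1000).round(4)+0.],tr])
    print(len(out),'end',p.round(1)); print(str(out).replace(' ','').replace(']],',']], '))
E
python3 -c "
from h import *
rows([(470,290,250,110),(470,-100,250,75),(432,-345,230,49)],36)"
```

```text
at [299.9 604.1 249.4 153.6] grip 0.0 gap 85.3 t 0.1
28 end [ 432.2 -345.   230.4   49. ]
[[[-0.029,-0.021,0.0],np.float64(4.4)],[[-0.031,-0.018,0.0],np.float64(4.4)],[[-0.032,-0.016,0.0],np.float64(4.3)],[[-0.033,-0.013,0.0],np.float64(4.4)],[[-0.034,-0.011,0.0],np.float64(4.3)],[[-0.035,-0.008,0.0],np.float64(4.4)],[[-0.035,-0.006,0.0],np.float64(4.3)],[[-0.036,-0.003,0.0],np.float64(4.4)],[[-0.036,0.0,0.0],np.float64(4.3)],[[-0.035,0.003,-0.001],np.float64(4.4)],[[-0.033,-0.012,0.0],np.float64(3.2)],[[-0.034,-0.01,0.0],np.float64(3.2)],[[-0.034,-0.008,0.0],np.float64(3.2)],[[-0.035,-0.007,0.0],np.float64(3.2)],[[-0.035,-0.005,0.0],np.float64(3.2)],[[-0.036,-0.002,0.0],np.float64(3.2)],[[-0.036,-0.001,0.0],np.float64(3.2)],[[-0.035,0.002,0.0],np.float64(3.1)],[[-0.035,0.003,0.0],np.float64(3.2)],[[-0.035,0.005,0.0],np.float64(3.1)],[[-0.035,0.008,0.0],np.float64(3.2)],[[-0.035,0.004,0.003],np.float64(3.7)],[[-0.035,0.006,0.003],np.float64(3.7)],[[-0.035,0.008,0.003],np.float64(3.7)],[[-0.034,0.011,0.003],np.float64(3.7)],[[-0.033,0.013,0.003],np.float64(3.7)],[[-0.032,0.014,0.003],np.float64(3.7)],[[-0.031,0.017,0.002],np.float64(3.8)]]
```

Call:
{"op": "carry_out", "data": {"rows": [[[-0.029,-0.021,0],4.4],[[-0.031,-0.018,0],4.4],[[-0.032,-0.016,0],4.3],[[-0.033,-0.013,0],4.4],[[-0.034,-0.011,0],4.3],[[-0.035,-0.008,0],4.4],[[-0.035,-0.006,0],4.3],[[-0.036,-0.003,0],4.4],[[-0.036,0,0],4.3],[[-0.035,0.003,0],4.4],[[-0.033,-0.012,0],3.2],[[-0.034,-0.01,0],3.2],[[-0.034,-0.008,0],3.2],[[-0.035,-0.007,0],3.2],[[-0.035,-0.005,0],3.2],[[-0.036,-0.002,0],3.2],[[-0.036,-0.001,0],3.2],[[-0.018,0.002,0],3.2]], "hand": 0.085}}

```text
time: 1.6
position: [470.2, 19.4, 250.2]
tcp_rot: [-180.0, 0.0, 84.0]
contact_force: [0.1, 0.1, 0.4]
finger_gap: 0.994
grip_force: 0.0
```

```bash
sed -i 's/tr=-round(e\[3\],1)/tr=-float(round(e[3],1))+0./' h.py
python3 - <<'E'
from h import *
im,d,c=cap('wrist','w1.png'); np.savez('w1.npz',im=im,d=d,rvec=c['rvec'],tvec=c['tvec'],intrinsics=c['intrinsics'])
rows([(470,-100,250,75),(432,-345,230,49)],36)
E
```

```text
at [470.7  17.4 250.4  83.6] grip 0.0 gap 84.7 t 1.6
11 end [ 431.7 -345.3  230.4   49. ]
[[[-0.029,0.003,0.0],2.1],[[-0.029,0.004,0.0],2.2],[[-0.029,0.005,0.0],2.1],[[-0.029,0.007,0.0],2.2],[[-0.035,0.004,0.003],3.7],[[-0.035,0.006,0.003],3.7],[[-0.034,0.008,0.003],3.7],[[-0.034,0.011,0.003],3.7],[[-0.033,0.013,0.003],3.7],[[-0.032,0.015,0.003],3.7],[[-0.032,0.016,0.002],3.8]]
```

View pics/w1.png

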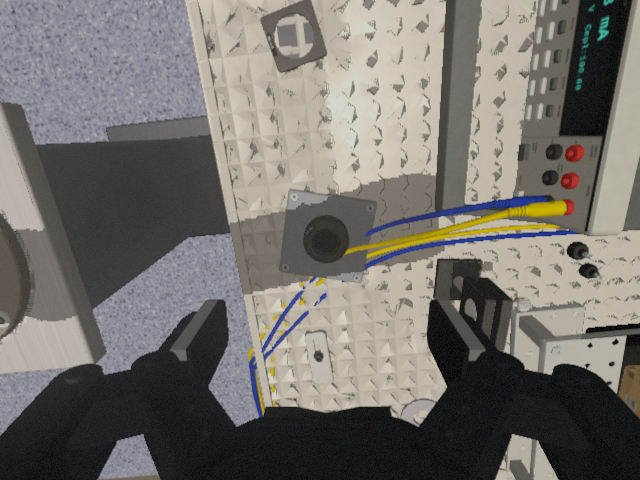

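The wrist view shows the sensor at (326,240) and the dock's corners at about (291,192), (378,203), (362,280) and (281,273). The filter frame is at (294,36) and the clamp at (318,358).

Call:
{"op": "carry_out", "data": {"rows": [[[-0.029,0.003,0],2.1],[[-0.029,0.004,0],2.2],[[-0.029,0.005,0],2.1],[[-0.029,0.007,0],2.2],[[-0.035,0.004,0.003],3.7],[[-0.035,0.006,0.003],3.7],[[-0.034,0.008,0.003],3.7],[[-0.034,0.011,0.003],3.7],[[-0.033,0.013,0.003],3.7],[[-0.032,0.015,0.003],3.7],[[-0.032,0.016,0.002],3.8],[[0,0,0],0],[[0,0,0],0]]}}

```text
time: 2.73
position: [436.7, -340.7, 229.8]
tcp_rot: [-180.0, 0.1, 49.6]
contact_force: [0.7, 0.9, -0.8]
finger_gap: 0.998
grip_force: 0.0
```

Run:
```python
from h import *
im,d,c=cap('wrist','w2.png'); np.savez('w2.npz',im=im,d=d,rvec=c['rvec'],tvec=c['tvec'],intrinsics=c['intrinsics'])
rows([(430,-376,230,49)])
print(ray(c,320,240,20))
z=np.load('w1.npz'); W=worldmap(z,z['d']); g=cv2.cvtColor(z['im'],cv2.COLOR_RGB2GRAY)
# sensor top by height
def blob(m,uv):
    n,l,st,ce=cv2.connectedComponentsWithStats(m.astype(np.uint8)); k=l[uv[1],uv[0]]
    if k==0: k=1+np.argmax(st[1:,4])
    return max(cv2.findContours((l==k).astype(np.uint8),0,1)[0],key=cv2.contourArea)
def roi(uv,r):
    m=np.zeros((480,640),bool); m[max(0,uv[1]-r):uv[1]+r,max(0,uv[0]-r):uv[0]+r]=1; return m
k=blob((W[...,2]>24)&(W[...,2]<60)&roi((326,240),45),(326,240)); (u,v),r=cv2.minEnclosingCircle(k); M=cv2.moments(k);u2,v2=M['m10']/M['m00'],M['m01']/M['m00']
print('sensor',u,v,r,ray(z,u,v,36),ray(z,u2,v2,36))
hsv=cv2.cvtColor(z['im'],cv2.COLOR_RGB2HSV)
k=blob((g<130)&(hsv[...,1]<60)&roi((326,240),65),(340,265)); P=cv2.boxPoints(cv2.minAreaRect(k)); Q=np.array([ray(z,*p,10) for p in P]); print('dock',Q.mean(0),Q.round(0)[:,:2].tolist(),np.degrees(np.arctan2(*(Q[1]-Q[0])[1::-1])))
# filter: square frame
k=blob((g<100)&roi((294,36),40),(275,25)); P=cv2.boxPoints(cv2.minAreaRect(k)); Q=np.array([ray(z,*p,9) for p in P]); print('filt',Q.mean(0),Q.round(0)[:,:2].tolist(),np.degrees(np.arctan2(*(Q[1]-Q[0])[1::-1])))
```

```text
at [ 437.5 -338.9  229.8   49.8] grip 0.0 gap 84.8 t 2.8
2 end [ 429.8 -375.7  229.8   49. ]
[[[-0.017,0.009,0.0],0.4],[[-0.016,0.009,0.0],0.4]]
[ 410.8881269  -356.94002822   20.        ]
sensor 325.90216064453125 239.2781219482422 23.09768295288086 [464.67059246  -8.90491982  36.        ] [464.54281422  -8.98610052  36.        ]
dock [463.02956994 -12.48735039  10.        ] [[384.0, 36.0], [538.0, 44.0], [549.0, -60.0], [382.0, -71.0]] 2.954527733468395
filt [455.3583782  184.58562481   9.        ] [[424.0, 204.0], [473.0, 214.0], [487.0, 165.0], [437.0, 154.0]] 11.716087528085172
```

View pics/w2.png

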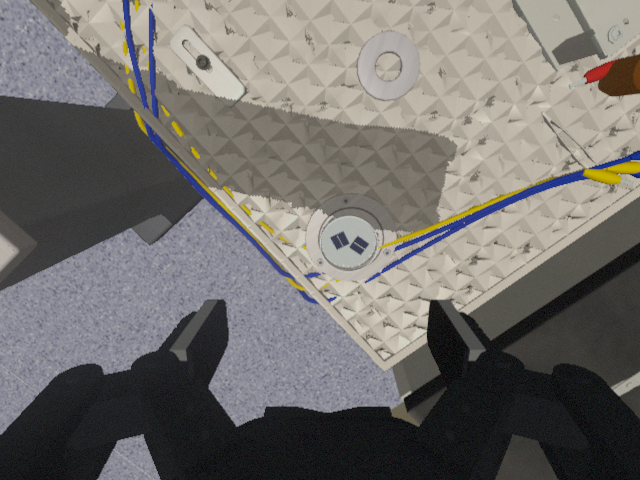

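The wrist view shows the dish at (350,242) and the spacer ring at (389,65). The three stage screws are at about (346,200), (320,262) and (388,252).

Run:
```python
from h import *
z=np.load('w2.npz'); g=cv2.cvtColor(z['im'],cv2.COLOR_RGB2GRAY)
for n,(u,v),R,h,r in[('dish',(350,242),50,22,(28,37)),('stage',(350,240),62,10,(40,54)),('spacer',(389,65),50,10,(26,40))]:
    x0,y0=u-R,v-R; C=cv2.HoughCircles(cv2.resize(g[y0:v+R,x0:u+R],None,fx=4,fy=4,interpolation=cv2.INTER_CUBIC),cv2.HOUGH_GRADIENT,1,4,param1=120,param2=20,minRadius=r[0]*4,maxRadius=r[1]*4)
    for q in C[0][:4]/4:
        p=ray(z,q[0]+x0,q[1]+y0,h); e=ray(z,q[0]+x0+q[2],q[1]+y0,h); print(n,(q+[x0,y0,0]).round(1),p.round(1),'R',np.linalg.norm(e-p).round(1))
print('screws',np.mean([ray(z,*p,10) for p in[(346,200.5),(320,262),(388,252)]],0))
s=robot.read_state();print(s['position'],s['tcp_rot'])
```

```text
dish [348.6 241.9  29. ] [ 432.1 -376.8   22. ] R 29.4
dish [349.1 245.4  29.7] [ 430.2 -380.    22. ] R 30.2
dish [348.9 244.4  28.8] [ 430.6 -379.1   22. ] R 29.3
dish [350.1 239.6  30.7] [ 434.8 -376.    22. ] R 31.1
stage [362.1 253.4  48.9] [ 433.  -399.5   10. ] R 51.9
stage [362.9 254.1  47.5] [ 433.1 -400.6   10. ] R 50.5
stage [361.4 252.6  43.5] [ 432.9 -398.3   10. ] R 46.2
stage [359.6 250.6  42.7] [ 432.9 -395.3   10. ] R 45.3
spacer [386.9  71.1  28.3] [ 560.3 -276.6   10. ] R 25.7
spacer [388.1  69.4  30.3] [ 562.  -276.2   10. ] R 27.5
spacer [386.4  72.1  27.2] [ 559.4 -277.    10. ] R 24.8
spacer [385.6  68.6  29.8] [ 560.7 -274.3   10. ] R 27.0
screws [ 434.51688593 -379.47674454   10.        ]
[ 437.49750131 -338.93122969  229.76482421] [-1.79940501e+02  1.19321308e-02  4.97795125e+01]
```

```bash
python3 -c "
from h import *
rows([(432,-377.5,150,49.8),(432,-377.5,50,49.8),(432,-377.5,34,49.8)],36)"
```

```text
at [ 437.5 -338.9  229.8   49.8] grip 0.0 gap 84.8 t 2.8
7 end [ 432.2 -377.7   33.8   49.8]
[[[-0.011,0.007,0.027],0.0],[[-0.011,0.007,0.026],0.0],[[-0.011,0.007,0.027],0.0],[[0.0,0.0,0.033],0.0],[[0.0,0.0,0.033],0.0],[[0.0,0.0,0.034],0.0],[[0.0,0.0,0.016],0.0]]
```

Call:
{"op": "carry_out", "data": {"rows": [[[-0.011,0.007,0.027],0],[[-0.011,0.007,0.026],0],[[-0.011,0.007,0.027],0],[[0,0,0.033],0],[[0,0,0.033],0],[[0,0,0.026],0],[[0,0,0.012],0],[[0,0,0.008],0],[[0,0,0.004],0],[[0,0,0],0],[[0,0,0],0],[[0,0,0],0]]}}

```text
time: 3.78
position: [433.0, -378.5, 35.7]
tcp_rot: [179.9, -0.0, 49.8]
contact_force: [0.1, -0.7, -0.9]
finger_gap: 0.996
grip_force: 0.0
```

Run:
```python
from h import *
cap('wrist','w3.png'); rows([(432,-377.5,31,49.8)])
```

```text
at [ 432.9 -378.4   35.5   49.8] grip 0.0 gap 84.8 t 3.8
1 end [ 432.1 -377.8   30.5   49.8]
[[[0.0,-0.001,0.005],0.0]]
```

View pics/w3.png

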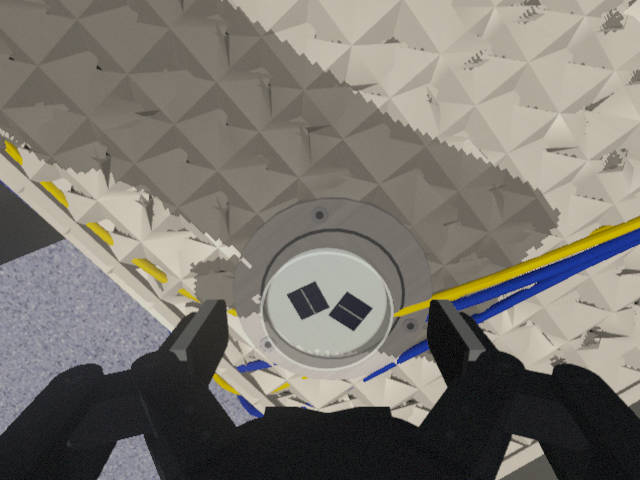

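The dish at (328,300) lies centred between the fingers, above the stage. I'll close here first with a light grip.

Call:
{"op": "carry_out", "data": {"rows": [[[0,0,0],0],[[0,0,0],0],[[0,0,0],0],[[0,0,0],0],[[0,0,0],0],[[0,0,0],0]], "hand": 0.061, "grip_force": 25}}

```text
time: 4.33
position: [432.1, -378.0, 34.3]
tcp_rot: [180.0, -0.0, 49.8]
contact_force: [-0.5, 0.5, -0.2]
finger_gap: 0.715
grip_force: 0.0
```

Run:
```python
from h import *
im,d,c=cap('wrist'); W=worldmap(c,d); cv2.imwrite('pics/w4.png',cv2.resize(cv2.cvtColor(im,4)[200:420,180:480],None,fx=2.5,fy=2.5))
rows([(432,-377.5,31,49.8)]); print(robot.read_state()['contact_force'])
# fingertip heights
for u in (200,215,225,435,445,460): print(u,[(v,W[v,u].round(0).tolist()) for v in (305,320,340)])
```

```text
at [ 432.1 -378.    34.3   49.8] grip 0.0 gap 61.1 t 4.4
1 end [ 432.1 -378.    31.3   49.8]
[[[0.0,0.0,0.003],0.0]]
[-0.25590763  0.04127223 -0.54816056]
200 [(305, [381.0, -340.0, 9.0]), (320, [374.0, -346.0, 7.0]), (340, [410.0, -340.0, 67.0])]
215 [(305, [386.0, -345.0, 8.0]), (320, [403.0, -344.0, 43.0]), (340, [412.0, -344.0, 64.0])]
225 [(305, [404.0, -344.0, 31.0]), (320, [411.0, -344.0, 50.0]), (340, [411.0, -347.0, 60.0])]
435 [(305, [469.0, -412.0, 12.0]), (320, [467.0, -397.0, 43.0]), (340, [466.0, -389.0, 64.0])]
445 [(305, [472.0, -418.0, 7.0]), (320, [467.0, -424.0, 9.0]), (340, [468.0, -390.0, 66.0])]
460 [(305, [478.0, -421.0, 11.0]), (320, [473.0, -430.0, 7.0]), (340, [472.0, -394.0, 65.0])]
```

View pics/w4.png

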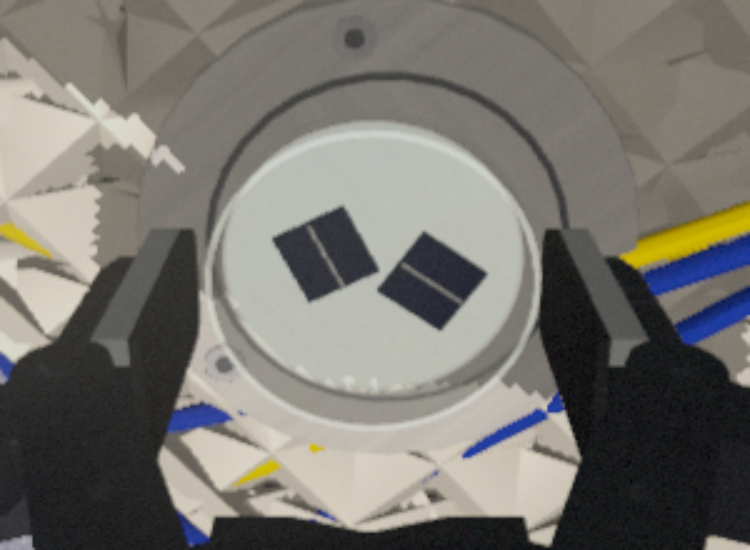

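The fingers at 61 mm stand just outside the dish. I need the fingertip height.

Run:
```python
from h import *
im,d,c=cap('wrist'); W=worldmap(c,d)
for v in (294,298,302,308,316,326): print(v,[W[v,u].round(0).tolist() for u in (246,252,256,402,408,414)])
```

```text
294 [[413.0, -346.0, 29.0], [414.0, -348.0, 29.0], [414.0, -349.0, 26.0], [462.0, -388.0, 29.0], [464.0, -390.0, 28.0], [480.0, -319.0, 159.0]]
298 [[414.0, -346.0, 34.0], [415.0, -348.0, 33.0], [413.0, -351.0, 26.0], [462.0, -388.0, 32.0], [464.0, -389.0, 33.0], [466.0, -390.0, 34.0]]
302 [[414.0, -347.0, 36.0], [415.0, -349.0, 34.0], [413.0, -352.0, 28.0], [461.0, -389.0, 33.0], [463.0, -389.0, 36.0], [465.0, -390.0, 37.0]]
308 [[415.0, -348.0, 41.0], [413.0, -351.0, 35.0], [411.0, -354.0, 28.0], [459.0, -391.0, 34.0], [462.0, -388.0, 42.0], [464.0, -389.0, 41.0]]
316 [[414.0, -349.0, 45.0], [411.0, -353.0, 36.0], [409.0, -356.0, 30.0], [480.0, -319.0, 159.0], [461.0, -389.0, 44.0], [463.0, -388.0, 48.0]]
326 [[413.0, -352.0, 47.0], [408.0, -356.0, 37.0], [405.0, -360.0, 28.0], [455.0, -396.0, 35.0], [458.0, -392.0, 45.0], [461.0, -389.0, 52.0]]
```

Call:
{"op": "carry_out", "data": {"rows": [[[0,0,0],0],[[0,0,0],0],[[0,0,0.004],0],[[0,0,0.004],0],[[0,0,0.002],0],[[0,0,0.001],0],[[0,0,0],0],[[0,0,0],0],[[0,0,0],0]], "hand": 0.067}}

```text
time: 5.18
position: [432.2, -378.0, 23.4]
tcp_rot: [180.0, -0.0, 49.8]
contact_force: [0.4, 0.0, 0.2]
finger_gap: 0.782
grip_force: 0.0
```

Run:
```python
from h import *
im,d,c=cap('wrist'); W=worldmap(c,d)
rows([(432,-378,20,49.8)]); print(robot.read_state()['contact_force'])
f=lambda a:np.percentile(W[280:330,a][W[280:330,a][...,2]>0][...,2],[1,5])
cv2.imwrite('pics/w5.png',cv2.resize(cv2.cvtColor(im,4)[200:420,180:480],None,fx=2.5,fy=2.5))
for v in (290,294,298,302,308,316): print(v,[W[v,u].round(0)[2] for u in (230,234,238,242,246,252,256,402,408,414,418,422,426)])
```

```text
at [ 432.2 -378.1   23.4   49.8] grip 0.0 gap 66.7 t 5.2
1 end [ 432.2 -378.1   20.4   49.8]
[[[0.0,0.0,0.003],0.0]]
[ 0.12721231 -0.36709601  0.46743695]
290 [np.float64(11.0), np.float64(11.0), np.float64(12.0), np.float64(12.0), np.float64(11.0), np.float64(12.0), np.float64(11.0), np.float64(13.0), np.float64(11.0), np.float64(12.0), np.float64(11.0), np.float64(12.0), np.float64(12.0)]
294 [np.float64(12.0), np.float64(19.0), np.float64(18.0), np.float64(19.0), np.float64(19.0), np.float64(11.0), np.float64(11.0), np.float64(11.0), np.float64(19.0), np.float64(19.0), np.float64(18.0), np.float64(19.0), np.float64(11.0)]
298 [np.float64(22.0), np.float64(23.0), np.float64(23.0), np.float64(23.0), np.float64(21.0), np.float64(12.0), np.float64(11.0), np.float64(12.0), np.float64(18.0), np.float64(22.0), np.float64(22.0), np.float64(22.0), np.float64(22.0)]
302 [np.float64(26.0), np.float64(25.0), np.float64(25.0), np.float64(25.0), np.float64(21.0), np.float64(12.0), np.float64(12.0), np.float64(12.0), np.float64(20.0), np.float64(26.0), np.float64(25.0), np.float64(25.0), np.float64(26.0)]
308 [np.float64(31.0), np.float64(30.0), np.float64(30.0), np.float64(27.0), np.float64(21.0), np.float64(11.0), np.float64(12.0), np.float64(13.0), np.float64(20.0), np.float64(28.0), np.float64(30.0), np.float64(30.0), np.float64(32.0)]
316 [np.float64(37.0), np.float64(36.0), np.float64(34.0), np.float64(29.0), np.float64(23.0), np.float64(12.0), np.float64(13.0), np.float64(11.0), np.float64(22.0), np.float64(30.0), np.float64(35.0), np.float64(36.0), np.float64(36.0)]
```

View pics/w5.png

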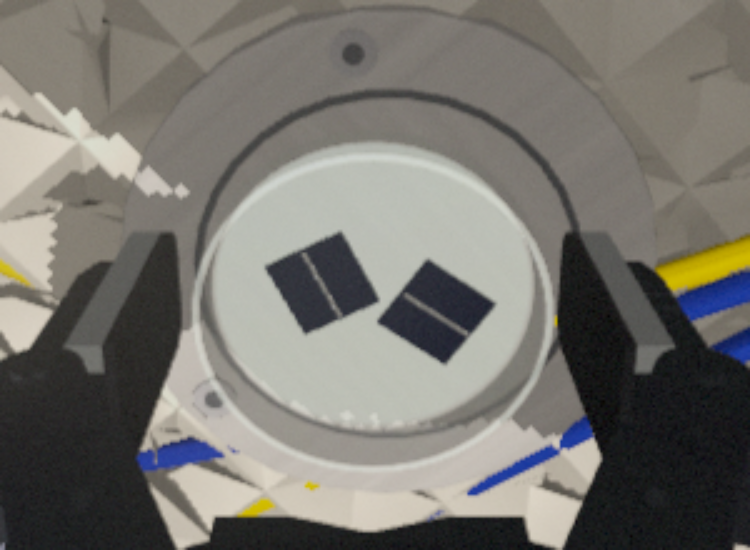

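The fingertips are about 17 mm high here, roughly 5 mm above where they need to be. I'll go down 3 mm more and close.

Call:
{"op": "carry_out", "data": {"rows": [[[0,0,0.002],0],[[0,0,0.001],0],[[0,0,0],0],[[0,0,0],0]]}}

```text
time: 5.57
position: [432.4, -378.3, 22.2]
tcp_rot: [180.0, -0.1, 49.8]
contact_force: [-4.2, 3.8, 20.4]
finger_gap: 0.786
grip_force: 10.3
```

Call:
{"op": "carry_out", "data": {"rows": [[[0,0,0],0],[[0,0,0],0],[[0,0,0],0],[[0,0,0],0],[[0,0,0],0],[[0,0,0],0],[[0,0,0],0],[[0,0,0],0]], "hand": 0.05, "grip_force": 50}}

```text
time: 6.23
position: [433.8, -379.9, 24.5]
tcp_rot: [179.7, -0.1, 49.7]
contact_force: [-4.1, 5.7, 39.3]
finger_gap: 0.672
grip_force: 67.0
```

Call:
{"op": "carry_out", "data": {"rows": [[[0,0,-0.004],0],[[0,0,-0.01],0],[[0,0,-0.02],0],[[0,0,-0.03],0],[[0,0,-0.035],0],[[0,0,-0.04],0],[[0,0,-0.035],0],[[0,0,0],0],[[0,0,0],0],[[0,0,0],0],[[0,0,0],0]]}}

```text
time: 7.15
position: [431.5, -377.0, 193.1]
tcp_rot: [-179.9, 0.0, 49.8]
contact_force: [-0.2, 0.9, 0.1]
finger_gap: 0.67
grip_force: 53.4
```

Run:
```python
from h import *
im,d,c=cap('wrist','w6.png'); np.savez('w6.npz',im=im,d=d,rvec=c['rvec'],tvec=c['tvec'],intrinsics=c['intrinsics'])
rows([(480,-150,190,70),(490,150,190,95),(546,344,190,122),(546,344,45,122)],33)
t,dd,c=cap('top'); g=t[160:300,400:580]; cv2.imwrite('pics/t2.png',cv2.resize(cv2.cvtColor(np.vstack([g,t[180:320,100:280]]),4),None,fx=2,fy=2)); np.savez('t2.npz',im=t,d=dd)
```

```text
at [ 431.4 -377.1  192.9   49.8] grip 53.4 gap 57.0 t 7.2
30 end [546.2 343.9  44.9 122. ]
[[[0.026,-0.014,0.0],-2.5],[[0.026,-0.013,0.0],-2.5],[[0.027,-0.011,0.0],-2.5],[[0.027,-0.01,0.001],-2.5],[[0.027,-0.009,0.0],-2.5],[[0.028,-0.008,0.001],-2.6],[[0.028,-0.006,0.0],-2.5],[[0.029,-0.006,0.001],-2.6],[[0.029,-0.009,0.0],-2.5],[[0.029,-0.008,0.0],-2.5],[[0.029,-0.007,0.0],-2.5],[[0.029,-0.005,0.0],-2.5],[[0.03,-0.004,0.0],-2.5],[[0.03,-0.003,0.0],-2.5],[[0.03,-0.002,0.0],-2.5],[[0.03,0.0,0.0],-2.5],[[0.03,0.001,0.0],-2.5],[[0.03,0.002,0.0],-2.5],[[0.027,0.01,0.0],-3.9],[[0.026,0.012,0.0],-3.8],[[0.025,0.014,0.0],-3.9],[[0.024,0.016,0.0],-3.8],[[0.023,0.017,0.0],-3.9],[[0.022,0.019,0.0],-3.8],[[0.021,0.02,0.0],-3.9],[[0.0,0.0,0.029],0.0],[[0.0,0.0,0.029],0.0],[[0.0,0.0,0.029],0.0],[[0.0,0.0,0.029],0.0],[[0.0,0.0,0.029],0.0]]
```

View pics/w6.png

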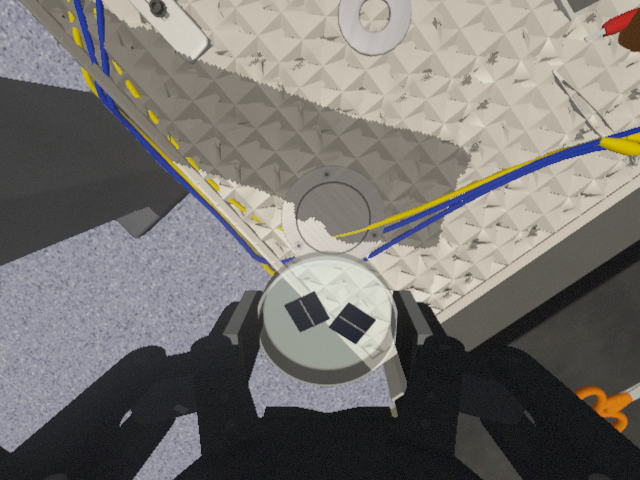

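The dish is held between the fingers at (330,320), level, and the stage is free with its engraved circle at (334,217). Gentle stage contact during the grasp gives the tip reach: about 15 mm ahead of the TCP at this opening.

Call:
{"op": "carry_out", "data": {"rows": [[[0.026,-0.014,0],-2.5],[[0.026,-0.013,0],-2.5],[[0.027,-0.011,0],-2.5],[[0.027,-0.01,0.001],-2.5],[[0.027,-0.009,0],-2.5],[[0.028,-0.008,0.001],-2.6],[[0.028,-0.006,0],-2.5],[[0.029,-0.006,0.001],-2.6],[[0.029,-0.009,0],-2.5],[[0.029,-0.008,0],-2.5],[[0.029,-0.007,0],-2.5],[[0.029,-0.005,0],-2.5],[[0.03,-0.004,0],-2.5],[[0.03,-0.003,0],-2.5],[[0.03,-0.002,0],-2.5],[[0.03,0,0],-2.5],[[0.03,0.001,0],-2.5],[[0.03,0.002,0],-2.5]]}}

```text
time: 8.75
position: [490.3, 150.6, 190.4]
tcp_rot: [-179.9, 0.0, 95.1]
contact_force: [0.7, 0.1, -0.4]
finger_gap: 0.668
grip_force: 53.4
```

Call:
{"op": "carry_out", "data": {"rows": [[[0.027,0.01,0],-3.9],[[0.026,0.012,0],-3.8],[[0.025,0.014,0],-3.9],[[0.024,0.016,0],-3.8],[[0.023,0.017,0],-3.9],[[0.022,0.019,0],-3.8],[[0.021,0.02,0],-3.9],[[0,0,0.025],0],[[0,0,0.03],0],[[0,0,0.03],0],[[0,0,0.015],0],[[0,0,0],0],[[0,0,0],0]]}}

```text
time: 9.83
position: [546.3, 342.3, 89.8]
tcp_rot: [-179.8, 0.0, 122.0]
contact_force: [0.1, -0.0, 0.4]
finger_gap: 0.671
grip_force: 53.4
```

Run:
```python
from h import *
z=np.load('top0.npz');c=robot.calibration('top'); g=cv2.cvtColor(z['im'],cv2.COLOR_RGB2GRAY)
m=np.zeros_like(g); m[190:250,145:195]=(g[190:250,145:195]<70); k=max(cv2.findContours(m,0,1)[0],key=cv2.contourArea); P=cv2.boxPoints(cv2.minAreaRect(k)); Q=np.array([ray(c,*p,8) for p in P]); print('pad',Q.mean(0),Q.round(0)[:,:2].tolist())
z=np.load('w6.npz'); p=[ray(z,*q,10) for q in[(326.5,174),(375,236.5),(299,246)]]
print('screws',np.round(p,1).tolist(),np.mean(p,0))
print('engr',[ray(z,*q,10).round(1)[:2].tolist() for q in[(296.5,215),(371,217),(334,181)]])
rows([(*Q.mean(0)[:2],40,122),(*Q.mean(0)[:2],24,122)])
```

```text
pad [544.97560631 345.74011825   8.        ] [[503.0, 390.0], [603.0, 371.0], [587.0, 301.0], [487.0, 321.0]]
screws [[455.7, -344.1, 10.0], [453.0, -417.4, 10.0], [392.5, -378.6, 10.0]] [ 433.75806248 -380.03697196   10.        ]
engr [[410.7, -354.7], [461.7, -400.3], [456.8, -353.1]]
at [546.3 342.3  89.8 122. ] grip 53.4 gap 57.3 t 9.8
3 end [545.  346.2  23.8 122. ]
[[[0.002,0.0,0.025],0.0],[[0.002,0.001,0.025],0.0],[[0.0,0.0,0.016],0.0]]
```

Call:
{"op": "carry_out", "data": {"rows": [[[0.002,0,0.025],0],[[0.002,0.001,0.025],0],[[0,0,0.01],0],[[0,0,0.004],0],[[0,0,0.002],0],[[0,0,0.001],0],[[0,0,0],0],[[0,0,0],0]]}}

```text
time: 10.5
position: [546.5, 347.3, 25.6]
tcp_rot: [179.9, -0.0, 122.0]
contact_force: [0.2, -0.5, -0.7]
finger_gap: 0.671
grip_force: 53.4
```

Run:
```python
from h import *
rows([(545,346,22.5,122)]);print(robot.read_state()['contact_force'])
```

```text
at [546.5 347.3  25.6 122. ] grip 53.4 gap 57.3 t 10.5
1 end [544.8 346.3  22.6 122. ]
[[[0.0,-0.002,0.003],0.0]]
[ 0.2352413  -0.51530736 -0.71611646]
```

Call:
{"op": "carry_out", "data": {"rows": [[[0,-0.001,0.002],0],[[0,0,0],0],[[0,0,0.001],0],[[0,0,0],0],[[0,0,0],0]]}}

```text
time: 10.92
position: [545.2, 346.7, 22.8]
tcp_rot: [180.0, -0.0, 122.0]
contact_force: [-2.9, -0.9, 10.8]
finger_gap: 0.667
grip_force: 59.2
```

Call:
{"op": "carry_out", "data": {"rows": [[[0,0,0],0],[[0,0,0],0],[[0,0,0],0],[[0,0,0],0]], "hand": 0.07}}

```text
time: 11.25
position: [544.7, 346.4, 21.1]
tcp_rot: [-180.0, 0.0, 122.0]
contact_force: [-0.2, 0.3, -0.2]
finger_gap: 0.821
grip_force: 0.0
```

Call:
{"op": "carry_out", "data": {"rows": [[[0,0,-0.005],0],[[0,0,-0.02],0],[[0,0,-0.03],0],[[0,0,-0.035],0],[[0,0,-0.035],0],[[0,0,-0.025],0],[[0,0,0],0],[[0,0,0],0],[[0,0,0],0]], "hand": 0.085}}

```text
time: 12.0
position: [544.3, 346.3, 170.8]
tcp_rot: [-179.9, -0.0, 122.0]
contact_force: [-0.6, -0.5, -0.7]
finger_gap: 0.994
grip_force: 0.0
```

Run:
```python
from h import *
im,d,c=cap('wrist','w7.png'); np.savez('w7.npz',im=im,d=d,rvec=c['rvec'],tvec=c['tvec'],intrinsics=c['intrinsics'])
rows([(490,150,190,95),(480,-100,190,75),(561,-275,190,55)],34)
```

```text
at [544.  346.1 170.1 122. ] grip 0.0 gap 85.0 t 12.1
21 end [ 560.8 -274.4  190.1   55. ]
[[[-0.02,-0.021,-0.003],3.9],[[-0.021,-0.02,-0.003],3.9],[[-0.022,-0.019,-0.003],3.8],[[-0.024,-0.017,-0.003],3.9],[[-0.025,-0.015,-0.003],3.8],[[-0.025,-0.014,-0.002],3.9],[[-0.027,-0.012,-0.003],3.8],[[-0.031,-0.004,0.0],2.5],[[-0.031,-0.003,0.0],2.5],[[-0.031,-0.001,0.0],2.5],[[-0.031,0.0,0.0],2.5],[[-0.031,0.002,0.0],2.5],[[-0.031,0.003,0.0],2.5],[[-0.031,0.004,0.0],2.5],[[-0.031,0.005,0.0],2.5],[[-0.025,0.021,0.0],3.3],[[-0.023,0.022,0.0],3.3],[[-0.022,0.023,0.0],3.4],[[-0.021,0.025,0.0],3.3],[[-0.019,0.026,0.0],3.4],[[-0.018,0.026,0.0],3.3]]
```

View pics/w7.png

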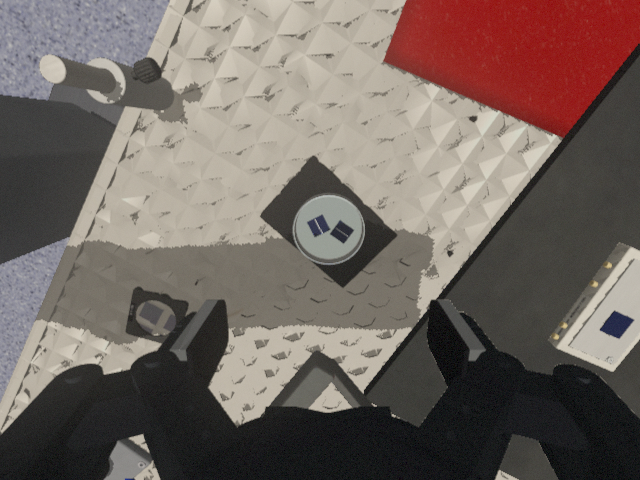

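The dish lies flat in the middle of the pad at (329,229). Next is the spacer.

Call:
{"op": "carry_out", "data": {"rows": [[[-0.02,-0.021,-0.003],3.9],[[-0.021,-0.02,-0.003],3.9],[[-0.022,-0.019,-0.003],3.8],[[-0.024,-0.017,-0.003],3.9],[[-0.025,-0.015,-0.003],3.8],[[-0.025,-0.014,-0.002],3.9],[[-0.027,-0.012,-0.003],3.8],[[-0.031,-0.004,0],2.5],[[-0.031,-0.003,0],2.5],[[-0.031,-0.001,0],2.5],[[-0.031,0,0],2.5],[[-0.031,0.002,0],2.5],[[-0.031,0.003,0],2.5],[[-0.031,0.004,0],2.5],[[-0.031,0.005,0],2.5]]}}

```text
time: 13.3
position: [479.3, -100.4, 190.2]
tcp_rot: [-179.9, 0.1, 74.9]
contact_force: [0.7, 0.5, -0.5]
finger_gap: 0.997
grip_force: 0.0
```

Call:
{"op": "carry_out", "data": {"rows": [[[-0.025,0.021,0],3.3],[[-0.023,0.022,0],3.3],[[-0.022,0.023,0],3.4],[[-0.021,0.025,0],3.3],[[-0.019,0.026,0],3.4],[[-0.018,0.026,0],3.3],[[0,0,0],0],[[0,0,0],0],[[0,0,0],0]]}}

```text
time: 14.05
position: [560.6, -273.3, 189.7]
tcp_rot: [-179.8, 0.0, 55.0]
contact_force: [-0.6, 0.1, 0.3]
finger_gap: 0.993
grip_force: 0.0
```

```bash
cat >> h.py <<'E'
def circ(z,mask,h):
    """centroid, area-radius and hull circle of the largest blob in mask, on plane h"""
    k=cv2.convexHull(max(cv2.findContours(mask.astype(np.uint8),0,1)[0],key=cv2.contourArea))
    q=np.array([ray(z,*p[0],h)[:2] for p in k],np.float32)
    M=cv2.moments(q); 
    print('centroid',(M['m10']/M['m00']).__round__(1),(M['m01']/M['m00']).__round__(1),'R',round((abs(M['m00'])/np.pi)**.5,1),'encl',cv2.minEnclosingCircle(q))
E
python3 - <<'E'
from h import *
im,d,c=cap('wrist'); np.savez('w8.npz',im=im,d=d,rvec=c['rvec'],tvec=c['tvec'],intrinsics=c['intrinsics'])
s=robot.read_state();print(s['position'],s['tcp_rot'][2])
R=cv2.Rodrigues(np.array(c['rvec']))[0];p=R@np.array([561,-275.5,10.])+np.ravel(c['tvec']);p=c['intrinsics']@(p/p[2]);u,v=int(p[0]),int(p[1]);print('pred',u,v)
cv2.imwrite('pics/w8.png',cv2.cvtColor(im,4))
E
```

```text
[ 560.86096771 -272.64059261  190.06389781] 55.068549373003236
pred 331 221
```

View pics/w8.png

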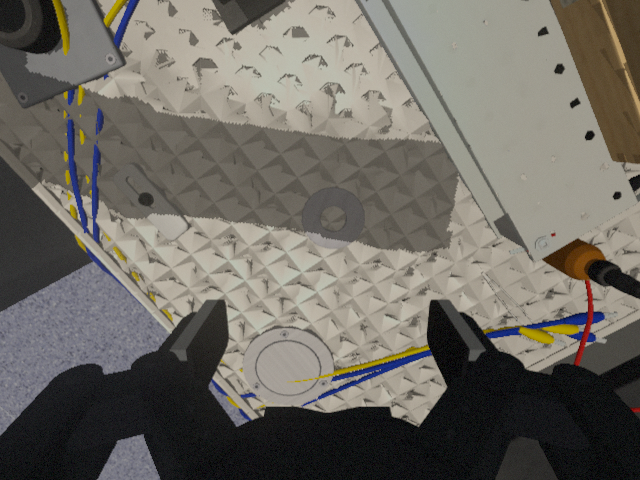

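The spacer is at (333,216), with edges at columns 302 to 365 and rows 186 to 247.

Run:
```python
from h import *
z=np.load('w8.npz')
p=[ray(z,*q,10)[:2] for q in[(302,216.5),(365,216.5),(333.5,186),(333.5,247.5)]]
print(np.round(p,1).tolist(),np.mean(p,0),np.linalg.norm(p[1]-p[0]),np.linalg.norm(p[2]-p[3]))
x,y=np.mean(p,0); rows([(x,y,100,55.1),(x,y,30,55.1)],34)
g=cv2.cvtColor(z['im'],cv2.COLOR_RGB2GRAY)
```

```text
[[541.9, -256.5], [588.7, -289.2], [581.1, -250.1], [548.4, -297.3]] [ 565.01232891 -273.26321018] 57.19942314030441 57.38197781021605
at [ 560.9 -272.6  190.1   55.1] grip 0.0 gap 85.0 t 14.1
6 end [ 565.3 -273.3   30.1   55.1]
[[[0.001,0.001,0.03],0.0],[[0.0,0.001,0.03],0.0],[[0.001,0.002,0.03],0.0],[[0.0,0.0,0.023],0.0],[[0.0,0.0,0.024],0.0],[[0.0,0.0,0.023],0.0]]
```

Call:
{"op": "carry_out", "data": {"rows": [[[0.001,0.001,0.03],0],[[0,0.001,0.03],0],[[0.001,0.001,0.03],0],[[0,0,0.03],0],[[0,0,0.03],0],[[0,0,0.012],0],[[0,0,0.006],0],[[0,0,0.003],0],[[0,0,0],0],[[0,0,0],0],[[0,0,0],0],[[0,0,0],0],[[0,0,0],0]], "hand": 0.075}}

```text
time: 15.18
position: [565.6, -274.3, 21.1]
tcp_rot: [179.9, -0.0, 55.0]
contact_force: [-0.3, 0.2, -0.4]
finger_gap: 0.879
grip_force: 0.0
```

Call:
{"op": "carry_out", "data": {"rows": [[[0,0,0.001],0],[[0,0,0.001],0],[[0,0,0],0],[[0,0,0],0],[[0,0,0],0]]}}

```text
time: 15.6
position: [565.1, -274.1, 18.2]
tcp_rot: [-180.0, 0.0, 55.0]
contact_force: [0.6, -0.3, -0.2]
finger_gap: 0.879
grip_force: 0.0
```

Call:
{"op": "carry_out", "data": {"rows": [[[0,0,0],0],[[0,0,0],0],[[0,0,0],0],[[0,0,0],0],[[0,0,0],0],[[0,0,0],0],[[0,0,0],0]], "hand": 0.05, "grip_force": 60}}

```text
time: 16.18
position: [565.2, -274.2, 19.3]
tcp_rot: [-180.0, -0.0, 55.0]
contact_force: [-3.1, 2.6, 8.5]
finger_gap: 0.646
grip_force: 61.3
```

Run:
```python
from h import *
rows([(565,-274,120,55.1)]);print(robot.read_state()['contact_force'])
```

```text
at [ 565.2 -274.2   19.3   55. ] grip 61.3 gap 55.2 t 16.2
4 end [ 565.2 -274.2  120.3   55.1]
[[[0.0,0.0,-0.025],0.0],[[0.0,0.0,-0.025],0.0],[[0.0,0.0,-0.025],0.0],[[0.0,0.0,-0.026],-0.1]]
[-3.08226582  2.56897945  8.50936846]
```

Call:
{"op": "carry_out", "data": {"rows": [[[0,0,-0.005],0],[[0,0,-0.015],0],[[0,0,-0.03],0],[[0,0,-0.03],0],[[0,0,-0.025],0],[[0,0,0],0],[[0,0,0],0],[[0,0,0],0]]}}

```text
time: 16.85
position: [564.9, -273.7, 123.4]
tcp_rot: [-180.0, -0.0, 55.0]
contact_force: [-0.6, -0.7, -1.2]
finger_gap: 0.636
grip_force: 63.4
```

Run:
```python
from h import *
z=np.load('w8.npz'); print(np.mean([ray(z,*q,10) for q in[(285,334.5),(256,385.5),(324,382)]],0))
z=np.load('w6.npz'); p=np.array([ray(z,*q,10)[:2] for q in[(296.5,217),(371,217),(334,181),(306,192),(362,192)]],np.float32);print(cv2.fitEllipse(p))
im,d,c=cap('wrist')
cv2.imwrite('pics/w9.png',cv2.cvtColor(im,4))
rows([(434,-379.5,110,50),(434,-379.5,45,50)],30)
```

```text
[ 433.75257272 -379.67578748   10.        ]
((436.98736572265625, -376.5241394042969), (61.38438415527344, 68.58187103271484), 50.95418930053711)
at [ 564.6 -273.5  122.6   55. ] grip 63.4 gap 54.8 t 16.9
9 end [ 434.4 -379.5   44.6   50. ]
[[[-0.027,-0.008,0.002],0.8],[[-0.027,-0.007,0.002],0.8],[[-0.027,-0.007,0.002],0.9],[[-0.027,-0.006,0.002],0.8],[[-0.028,-0.006,0.002],0.9],[[-0.027,-0.006,0.003],0.8],[[0.0,0.0,0.022],0.0],[[0.0,0.0,0.021],0.0],[[0.0,0.0,0.022],0.0]]
```

View pics/w9.png

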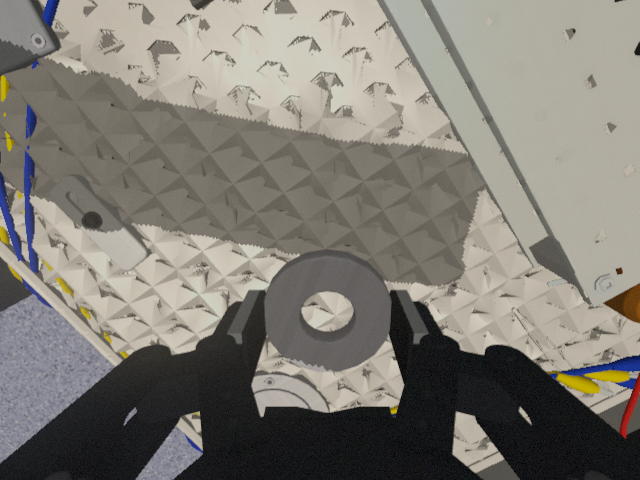

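The ring is held flat, centred at (328,311). I'll check its offset from the TCP, then place it.

Call:
{"op": "carry_out", "data": {"rows": [[[-0.027,-0.008,0.002],0.8],[[-0.027,-0.007,0.002],0.8],[[-0.027,-0.007,0.002],0.9],[[-0.027,-0.006,0.002],0.8],[[-0.028,-0.006,0.002],0.9],[[-0.027,-0.006,0.003],0.8],[[0,0,0.022],0],[[0,0,0.021],0],[[0,0,0.022],0],[[0,0,0],0],[[0,0,0],0],[[0,0,0],0]]}}

```text
time: 17.9
position: [434.8, -380.3, 45.6]
tcp_rot: [-180.0, 0.0, 50.0]
contact_force: [-0.2, 0.7, -0.3]
finger_gap: 0.641
grip_force: 63.6
```

Run:
```python
from h import *
c=robot.calibration('wrist'); s=robot.read_state()
im,d,c=cap('wrist'); W=worldmap(c,d); m=(im.max(2)<0)
for r in (113.3-122.6,): print('ring centre',[ray(c,328,v,s['position'][2]+r).round(1) for v in (309,311)])
print('ring depth pts',[W[v,u].round(0).tolist() for u,v in((328,265),(285,310),(372,310),(328,355))])
rows([(434,-379.7,29,50)])
```

```text
ring centre [array([ 435.5, -377.6,   36.3]), array([ 434.9, -378.3,   36.3])]
ring depth pts [[449.0, -362.0, 36.0], [421.0, -365.0, 37.0], [450.0, -390.0, 37.0], [421.0, -395.0, 38.0]]
at [ 435.2 -380.5   46.1   50. ] grip 63.6 gap 54.5 t 17.9
1 end [ 434.5 -379.9   29.1   50. ]
[[[0.0,-0.001,0.017],0.0]]
```

Call:
{"op": "carry_out", "data": {"rows": [[[-0.001,0,0.008],0],[[0,0,0.005],0],[[0,0,0.002],0],[[0,0,0],0],[[0,0,0.001],0],[[0,0,0],0],[[0,0,0],0],[[0,0,0],0]]}}

```text
time: 18.62
position: [434.4, -380.9, 29.4]
tcp_rot: [180.0, -0.0, 50.0]
contact_force: [-0.4, 0.3, -0.9]
finger_gap: 0.64
grip_force: 63.6
```

Call:
{"op": "carry_out", "data": {"rows": [[[0,0,0.001],0],[[0,0,0],0],[[0,0,0],0],[[0,0,0],0]]}}

```text
time: 18.95
position: [434.4, -381.0, 29.3]
tcp_rot: [180.0, -0.0, 50.0]
contact_force: [-1.5, 1.9, 10.2]
finger_gap: 0.641
grip_force: 64.8
```

Call:
{"op": "carry_out", "data": {"rows": [[[0,0,0],0],[[0,0,0],0],[[0,0,0],0],[[0,0,0],0]], "hand": 0.072}}

```text
time: 19.28
position: [434.3, -380.8, 28.2]
tcp_rot: [-180.0, 0.0, 50.0]
contact_force: [0.4, -0.1, -0.3]
finger_gap: 0.84
grip_force: 0.0
```

Call:
{"op": "carry_out", "data": {"rows": [[[0,0,-0.005],0],[[0,0,-0.02],0],[[0,0,-0.03],0],[[0,0,-0.035],0],[[0,0,-0.035],0],[[0,0,-0.035],0],[[0,0,0],0],[[0,0,0],0],[[0,0,0],0],[[0,0,0],0]], "hand": 0.085}}

```text
time: 20.12
position: [433.7, -380.1, 187.1]
tcp_rot: [-179.9, 0.0, 50.0]
contact_force: [0.2, 0.8, -0.9]
finger_gap: 0.996
grip_force: 0.0
```

Run:
```python
from h import *
im,d,c=cap('wrist','w10.png'); np.savez('w10.npz',im=im,d=d,rvec=c['rvec'],tvec=c['tvec'],intrinsics=c['intrinsics'])
W=worldmap(c,d); 
m=np.zeros((480,640),bool)
m=(W[...,2]>16)&(W[...,2]<26)&(np.hypot(W[...,0]-434,W[...,1]+380)<60); circ(c,m,20)
m=(W[...,2]>6)&(W[...,2]<26)&(np.hypot(W[...,0]-434,W[...,1]+380)<52); print(m.sum())
rows([(470,-110,190,75),(465,-12,190,88)],34)
```

```text
centroid 433.2 -380.3 R 28.6 encl ((433.0221862792969, -380.1799621582031), 29.007102966308594)
9817
at [ 433.7 -380.1  186.9   50. ] grip 0.0 gap 84.8 t 20.2
12 end [464.7 -12.2 189.9  88. ]
[[[0.026,-0.016,0.0],-2.8],[[0.026,-0.015,0.0],-2.8],[[0.027,-0.014,0.0],-2.8],[[0.028,-0.012,-0.001],-2.8],[[0.028,-0.011,0.0],-2.8],[[0.029,-0.01,-0.001],-2.7],[[0.029,-0.008,0.0],-2.8],[[0.029,-0.007,-0.001],-2.7],[[0.03,-0.005,0.0],-2.8],[[0.031,-0.01,0.0],-4.3],[[0.032,-0.008,0.0],-4.3],[[0.032,-0.005,0.0],-4.4]]
```

View pics/w10.png

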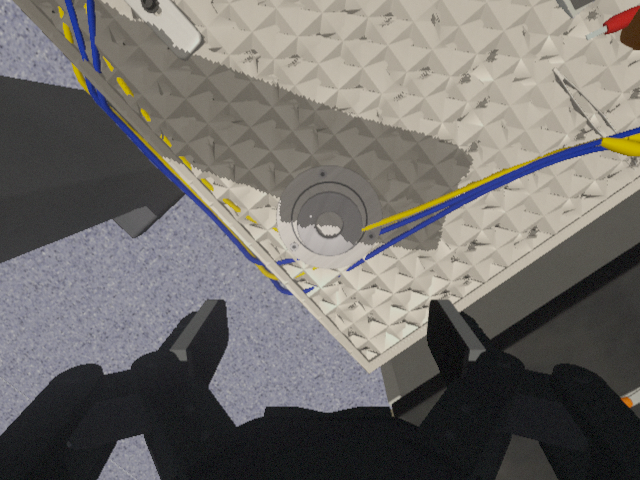

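The ring lies flat and centred on the stage at (329,222). Next is the sensor.

Call:
{"op": "carry_out", "data": {"rows": [[[0.026,-0.016,0],-2.8],[[0.026,-0.015,0],-2.8],[[0.027,-0.014,0],-2.8],[[0.028,-0.012,-0.001],-2.8],[[0.028,-0.011,0],-2.8],[[0.029,-0.01,-0.001],-2.7],[[0.029,-0.008,0],-2.8],[[0.029,-0.007,-0.001],-2.7],[[0.03,-0.005,0],-2.8],[[0.031,-0.01,0],-4.3],[[0.032,-0.008,0],-4.3],[[0.032,-0.005,0],-4.4],[[0,0,0],0],[[0,0,0],0],[[0,0,0],0],[[0,0,0],0]]}}

```text
time: 21.5
position: [465.2, -14.3, 190.9]
tcp_rot: [-180.0, 0.0, 87.8]
contact_force: [-0.4, -0.4, -0.2]
finger_gap: 0.992
grip_force: 0.0
```

Run:
```python
from h import *
im,d,c=cap('wrist','w11.png'); np.savez('w11.npz',im=im,d=d,rvec=c['rvec'],tvec=c['tvec'],intrinsics=c['intrinsics'])
W=worldmap(c,d); near=np.hypot(W[...,0]-465,W[...,1]+14)
m=(W[...,2]>30)&(W[...,2]<42)&(near<45); circ(c,m,36); print(np.median(W[m][:,2]))
g=cv2.cvtColor(im,cv2.COLOR_RGB2GRAY); hsv=cv2.cvtColor(im,cv2.COLOR_RGB2HSV)
m=((near<75)&(g<150)&(hsv[...,1]<40)&(W[...,2]<40)).astype(np.uint8); m=cv2.morphologyEx(m,cv2.MORPH_OPEN,np.ones((5,5)))
k=max(cv2.findContours(m,0,1)[0],key=cv2.contourArea); (ce,wh,a)=cv2.minAreaRect(k);P=cv2.boxPoints((ce,wh,a)); Q=np.array([ray(c,*p,10) for p in P]);print('dock',Q.mean(0),P.round(0).tolist(),wh,Q.round(0).tolist())
rows([(464,-14,100,88)])
```

```text
centroid 464.4 -10.3 R 23.6 encl ((464.064697265625, -10.376425743103027), 24.033546447753906)
35.3128014366972
dock [465.33564138 -34.21765273  10.        ] [[245.0, 199.0], [406.0, 185.0], [414.0, 279.0], [254.0, 293.0]] (94.33824920654297, 160.79148864746094) [[391.0, 8.0, 10.0], [535.0, 16.0, 10.0], [546.0, -75.0, 10.0], [390.0, -85.0, 10.0]]
at [465.2 -14.4 191.   87.8] grip 0.0 gap 84.8 t 21.6
4 end [464.2 -14.3 100.   88. ]
[[[0.0,0.0,0.023],0.0],[[0.0,0.0,0.023],-0.1],[[0.0,-0.001,0.022],0.0],[[0.0,0.0,0.023],-0.1]]
```

Call:
{"op": "carry_out", "data": {"rows": [[[0.002,-0.001,0.03],0],[[0.002,0,0.035],0],[[0,0,0.035],0],[[0,0,0.03],0],[[0,0,0.015],0],[[0,0,0.008],0],[[0,0,0.002],0],[[0,0,0],0],[[0,0,0],0],[[0,0,0],0]], "hand": 0.075}}

```text
time: 22.38
position: [465.6, -9.0, 37.4]
tcp_rot: [179.9, -0.0, 88.0]
contact_force: [-0.7, -0.4, 0.0]
finger_gap: 0.875
grip_force: 0.0
```

Call:
{"op": "carry_out", "data": {"rows": [[[0,0,0],0],[[0,0,0],0],[[0,0,0],0],[[0,0,0],0],[[0,0,0],0],[[0,0,0],0],[[0,0,0],0],[[0,0,0],0]], "hand": 0.04, "grip_force": 60}}

```text
time: 23.05
position: [465.1, -8.7, 37.5]
tcp_rot: [179.9, -0.1, 88.0]
contact_force: [-2.5, 0.4, 14.1]
finger_gap: 0.518
grip_force: 59.1
```

Call:
{"op": "carry_out", "data": {"rows": [[[0,0,-0.005],0],[[0,0,-0.015],0],[[0,0,-0.03],0],[[0,0,-0.035],0],[[0,0,-0.035],0],[[0,0,-0.03],0],[[0,0,0],0],[[0,0,0],0],[[0,0,0],0],[[0,0,0],0]]}}

```text
time: 23.88
position: [463.4, -8.9, 185.0]
tcp_rot: [-179.8, 0.0, 88.0]
contact_force: [0.1, -0.2, -2.1]
finger_gap: 0.52
grip_force: 61.9
```

Run:
```python
from h import *
im,d,c=cap('wrist','w12.png'); np.savez('w12.npz',im=im,d=d,rvec=c['rvec'],tvec=c['tvec'],intrinsics=c['intrinsics'])
s=robot.read_state(); W=worldmap(c,d); z0=s['position'][2]
for u,v in((328,260),(300,290),(350,290),(328,340)): print(W[v,u].round(0),im[v,u])
rows([(470,-110,187,75),(434,-380,187,50),(434,-380,60,50)],32)
```

```text
[464.  12. 162.] [81 78 77]
[452.   9. 186.] [49 47 45]
[472.   7. 183.] [52 51 51]
[463. -17. 181.] [36 34 33]
at [463.4  -8.9 184.9  88. ] grip 61.9 gap 44.3 t 23.9
17 end [ 434.2 -380.5   59.9   50. ]
[[[-0.025,0.003,-0.001],3.2],[[-0.025,0.004,0.0],3.3],[[-0.025,0.005,-0.001],3.2],[[-0.024,0.007,0.0],3.3],[[-0.03,0.004,0.0],2.8],[[-0.03,0.005,0.0],2.8],[[-0.03,0.007,0.0],2.8],[[-0.029,0.008,0.0],2.8],[[-0.029,0.01,0.0],2.8],[[-0.028,0.011,0.0],2.7],[[-0.028,0.012,0.0],2.8],[[-0.027,0.014,0.0],2.7],[[-0.026,0.015,0.0],2.8],[[0.0,0.0,0.032],0.0],[[0.0,0.0,0.032],0.0],[[0.0,0.0,0.031],0.0],[[0.0,0.0,0.032],0.0]]
```

Call:
{"op": "carry_out", "data": {"rows": [[[-0.025,0.003,-0.001],3.2],[[-0.025,0.004,0],3.3],[[-0.025,0.005,-0.001],3.2],[[-0.024,0.007,0],3.3],[[-0.03,0.004,0],2.8],[[-0.03,0.005,0],2.8],[[-0.03,0.007,0],2.8],[[-0.029,0.008,0],2.8],[[-0.029,0.01,0],2.8],[[-0.028,0.011,0],2.7],[[-0.028,0.012,0],2.8],[[-0.027,0.014,0],2.7],[[-0.026,0.015,0],2.8],[[0,0,0.032],0],[[0,0,0.032],0],[[0,0,0.031],0],[[0,0,0.02],0],[[0,0,0],0],[[0,0,0],0],[[0,0,0],0]]}}

```text
time: 25.6
position: [435.4, -381.1, 73.8]
tcp_rot: [180.0, 0.0, 50.0]
contact_force: [-0.9, -0.4, -1.1]
finger_gap: 0.521
grip_force: 62.0
```

Run:
```python
from h import *
im,d,c=cap('wrist','w13.png'); s=robot.read_state(); W=worldmap(c,d); p=s['position']; z0=p[2]
near=np.hypot(W[...,0]-p[0],W[...,1]-p[1])
m=(abs(W[...,2]-(z0-1.5))<5)&(near<23.5); m[:, :262]=0; m[:,395:]=0
q=W[m]; q=q[np.hypot(*(q-q.mean(0))[:,:2].T)>14]
A=np.c_[q[:,:2]-q[:,:2].mean(0),np.ones(len(q))]; a=np.linalg.lstsq(A,q[:,2],rcond=None)[0]; print('plane tilt deg',np.degrees(a[:2]),a[2],len(q))
circ(c,m,z0-1.5)
z=np.load('w12.npz')
rows([(433.3,-380.2,47.5,50)])
```

```text
plane tilt deg [-1.26455587 -0.44176606] 72.44432999477182 5558
centroid 435.1 -381.2 R 23.0 encl ((436.1366271972656, -381.3190002441406), 24.179378509521484)
at [ 435.9 -381.2   74.4   50. ] grip 62.0 gap 44.3 t 25.6
1 end [ 432.9 -380.1   47.4   50. ]
[[[-0.001,-0.003,0.027],0.0]]
```

View pics/w13.png

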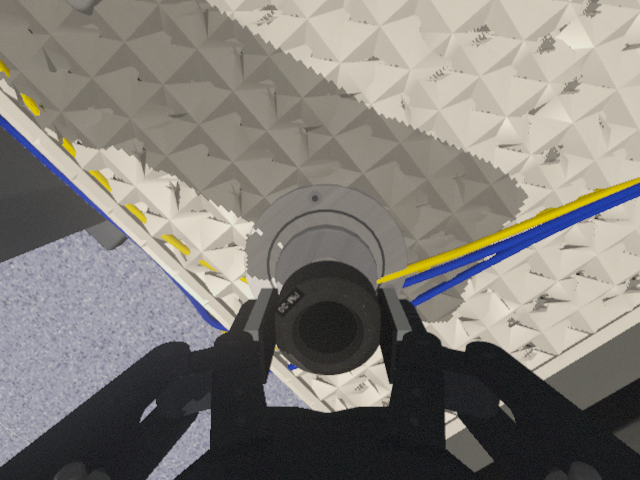

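The sensor is held level at (328,315), above the ring at (325,250). I'm lowering it onto the ring.

Call:
{"op": "carry_out", "data": {"rows": [[[-0.001,-0.003,0.012],0],[[0,0,0.008],0],[[0,0,0.003],0],[[0,0,0],0],[[0,0,0],0],[[0,0,0],0],[[0,0,0],0],[[0,0,0],0]]}}

```text
time: 26.32
position: [432.6, -379.4, 50.6]
tcp_rot: [180.0, -0.0, 50.0]
contact_force: [-0.3, 0.6, -2.8]
finger_gap: 0.52
grip_force: 62.0
```

Call:
{"op": "carry_out", "data": {"rows": [[[0,0.001,0.001],0],[[0,0,0.001],0],[[0,0,0],0],[[0,0,0.001],0],[[0,0,0],0],[[0,0,0],0],[[0,0,0],0]]}}

```text
time: 26.9
position: [433.2, -380.0, 47.6]
tcp_rot: [180.0, -0.0, 50.0]
contact_force: [-1.6, 1.8, 5.7]
finger_gap: 0.518
grip_force: 62.6
```

Contact. I'm releasing it and going up.

Call:
{"op": "carry_out", "data": {"rows": [[[0,0,0],0],[[0,0,0],0],[[0,0,0],0],[[0,0,0],0]], "hand": 0.062}}

```text
time: 27.23
position: [433.2, -379.9, 47.2]
tcp_rot: [180.0, 0.0, 50.0]
contact_force: [-0.2, -0.1, 0.2]
finger_gap: 0.729
grip_force: 0.0
```

Call:
{"op": "carry_out", "data": {"rows": [[[0,0,-0.005],0],[[0,0,-0.02],0],[[0,0,-0.03],0],[[0,0,-0.035],0],[[0,0,-0.035],0],[[0,0,-0.02],0],[[0,0,0],0],[[0,0,0],0],[[0,0,0],0],[[0,0,0],0]], "hand": 0.085}}

```text
time: 28.07
position: [432.6, -379.2, 191.0]
tcp_rot: [-179.9, 0.0, 50.0]
contact_force: [0.2, 0.0, -0.3]
finger_gap: 0.992
grip_force: 0.0
```

Run:
```python
from h import *
im,d,c=cap('wrist','w14.png'); W=worldmap(c,d); near=np.hypot(W[...,0]-433,W[...,1]+380)
for lo,hi,h in((40,54,46),):
    m=(W[...,2]>lo)&(W[...,2]<hi)&(near<40); circ(c,m,h); print(np.percentile(W[m][:,2],[5,50,95]))
rows([(470,-110,190,75),(480,100,190,95),(546,330,180,122)],35)
```

```text
centroid 430.7 -380.9 R 23.7 encl ((430.61572265625, -380.6851501464844), 24.107147216796875)
[42.53747635 45.38824617 48.21890122]
at [ 432.5 -379.3  191.    50. ] grip 0.0 gap 85.0 t 28.1
21 end [546.1 330.2 180.  122. ]
[[[0.029,-0.018,0.0],-3.1],[[0.03,-0.016,0.0],-3.1],[[0.03,-0.015,0.0],-3.1],[[0.031,-0.013,0.0],-3.1],[[0.032,-0.012,0.0],-3.2],[[0.033,-0.01,0.0],-3.1],[[0.033,-0.008,0.0],-3.2],[[0.034,-0.005,0.001],-3.1],[[0.034,-0.008,0.0],-3.3],[[0.035,-0.005,0.0],-3.3],[[0.035,-0.004,0.0],-3.4],[[0.035,-0.001,0.0],-3.3],[[0.035,0.0,0.0],-3.4],[[0.034,0.003,0.0],-3.3],[[0.032,0.012,0.001],-3.9],[[0.031,0.014,0.001],-3.9],[[0.03,0.017,0.002],-3.8],[[0.029,0.018,0.001],-3.9],[[0.027,0.021,0.002],-3.8],[[0.026,0.022,0.001],-3.9],[[0.025,0.024,0.002],-3.8]]
```

The sensor stands on the ring. Next I'm fetching the dish from the pad.

Call:
{"op": "carry_out", "data": {"rows": [[[0.029,-0.018,0],-3.1],[[0.03,-0.016,0],-3.1],[[0.03,-0.015,0],-3.1],[[0.031,-0.013,0],-3.1],[[0.032,-0.012,0],-3.2],[[0.033,-0.01,0],-3.1],[[0.033,-0.008,0],-3.2],[[0.034,-0.005,0.001],-3.1],[[0.034,-0.008,0],-3.3],[[0.035,-0.005,0],-3.3],[[0.035,-0.004,0],-3.4],[[0.035,-0.001,0],-3.3],[[0.035,0,0],-3.4],[[0.034,0.003,0],-3.3]]}}

```text
time: 29.28
position: [479.8, 100.7, 190.5]
tcp_rot: [-179.9, 0.0, 95.2]
contact_force: [1.1, 0.3, -0.4]
finger_gap: 0.997
grip_force: 0.0
```

Call:
{"op": "carry_out", "data": {"rows": [[[0.032,0.012,0.001],-3.9],[[0.031,0.014,0.001],-3.9],[[0.03,0.017,0.002],-3.8],[[0.029,0.018,0.001],-3.9],[[0.027,0.021,0.002],-3.8],[[0.026,0.022,0.001],-3.9],[[0.025,0.024,0.002],-3.8],[[0,0,0],0],[[0,0,0],0],[[0,0,0],0],[[0,0,0],0]]}}

```text
time: 30.2
position: [546.6, 327.6, 180.6]
tcp_rot: [-179.9, 0.0, 121.9]
contact_force: [-0.4, -1.1, -0.5]
finger_gap: 1.001
grip_force: 0.0
```

Run:
```python
from h import *
im,d,c=cap('wrist','w15.png'); W=worldmap(c,d); near=np.hypot(W[...,0]-545,W[...,1]-346)
g=cv2.cvtColor(im,cv2.COLOR_RGB2GRAY)
m=(g>90)&(near<34); circ(c,cv2.morphologyEx(m.astype(np.uint8),cv2.MORPH_OPEN,np.ones((3,3))),20); print(np.percentile(W[m][:,2],[5,50,95]))
# dock (seen empty in w12): light grey plate
z=np.load('w12.npz'); W=worldmap(z,z['d']); gg=z['im'].astype(int)
for u,v in((300,215),(340,215),(360,240),(290,200),(250,220)): print((u,v),gg[v,u],W[v,u].round(0))
rows([(544.7,346.4,60,122),(544.7,346.4,25,122)],35)
```

```text
centroid 545.4 346.9 R 29.6 encl ((545.1170043945312, 346.0805969238281), 30.510570526123047)
[ 9.95643696 11.34530205 22.3128807 ]
(300, 215) [104 102 102] [438.  -1.  12.]
(340, 215) [102 101  97] [474.  -2.  12.]
(360, 240) [100  99  97] [491. -27.  10.]
(290, 200) [109 107 103] [430.  13.  12.]
(250, 220) [135 130 118] [392.  -6.   6.]
at [546.7 327.6 181.  121.9] grip 0.0 gap 84.8 t 30.2
5 end [544.6 346.3  25.  122. ]
[[[0.004,0.002,0.03],0.0],[[0.004,0.002,0.03],0.0],[[0.005,0.002,0.03],-0.1],[[0.004,0.002,0.031],0.0],[[0.0,0.0,0.035],0.0]]
```

Call:
{"op": "carry_out", "data": {"rows": [[[0.004,0.002,0.03],0],[[0.004,0.002,0.03],0],[[0.005,0.002,0.03],-0.1],[[0.004,0.002,0.03],0],[[0,0,0.02],0],[[0,0,0.01],0],[[0,0,0.005],0],[[0,0,0.002],0],[[0,0,0],0],[[0,0,0],0],[[0,0,0],0],[[0,0,0],0]], "hand": 0.078}}

```text
time: 31.25
position: [545.1, 348.6, 25.5]
tcp_rot: [179.9, -0.0, 122.1]
contact_force: [0.2, -0.7, -0.3]
finger_gap: 0.917
grip_force: 0.0
```

Call:
{"op": "carry_out", "data": {"rows": [[[0,0,0],0],[[0,0,0],0],[[0,0,0],0],[[0,0,0],0],[[0,0,0],0],[[0,0,0],0],[[0,0,0],0],[[0,0,0],0]], "hand": 0.05, "grip_force": 50}}

```text
time: 31.92
position: [544.9, 348.6, 25.4]
tcp_rot: [179.9, -0.0, 122.1]
contact_force: [0.3, -1.1, 6.3]
finger_gap: 0.666
grip_force: 52.7
```

Call:
{"op": "carry_out", "data": {"rows": [[[0,0,-0.005],0],[[0,0,-0.015],0],[[0,0,-0.03],0],[[0,0,-0.035],0],[[0,0,-0.035],0],[[0,0,-0.035],0],[[0,0,0],0],[[0,0,0],0],[[0,0,0],0]]}}

```text
time: 32.67
position: [544.1, 348.1, 179.6]
tcp_rot: [180.0, -0.0, 122.1]
contact_force: [0.2, 1.0, -1.3]
finger_gap: 0.667
grip_force: 53.5
```

Run:
```python
from h import *
z=np.load('w12.npz'); W=worldmap(z,z['d']); im=z['im']; g=cv2.cvtColor(im,6+1); near=np.hypot(W[...,0]-464,W[...,1]+14)
# plate colour: grey ~100, unsaturated, flat height
s=im.max(2).astype(int)-im.min(2); m=((s<12)&(g>80)&(g<125)&(near<72)).astype(np.uint8); m=cv2.morphologyEx(m,cv2.MORPH_OPEN,np.ones((5,5)))
k=max(cv2.findContours(m,0,1)[0],key=cv2.contourArea); print(cv2.contourArea(k),cv2.boundingRect(k))
q=np.array([ray(z,*p[0],10)[:2] for p in cv2.convexHull(k)],np.float32); r=cv2.minAreaRect(q); print(r,cv2.boxPoints(r))
o=np.zeros_like(im);o[...]=im; cv2.drawContours(o,[k],-1,(255,0,0),1); cv2.imwrite('pics/dk.png',o)
rows([(490,150,190,95),(465,-12,175,88)],34)
```

```text
6243.5 (270, 190, 122, 81)
((462.80908203125, -18.139724731445312), (115.9287338256836, 67.10462188720703), 4.4836344718933105) [[402.39917   10.77858 ]
 [407.64502  -56.12068 ]
 [523.219    -47.05803 ]
 [517.97314   19.841232]]
at [544.1 348.1 179.6 122.1] grip 53.5 gap 56.9 t 32.7
12 end [465.  -12.1 174.6  88. ]
[[[-0.02,-0.022,-0.001],3.9],[[-0.021,-0.02,-0.002],3.9],[[-0.023,-0.019,-0.001],3.9],[[-0.024,-0.017,-0.002],3.9],[[-0.025,-0.015,-0.001],3.8],[[-0.026,-0.014,-0.002],3.9],[[-0.026,-0.012,-0.001],3.8],[[-0.032,-0.008,0.003],1.4],[[-0.032,-0.007,0.003],1.4],[[-0.032,-0.006,0.003],1.4],[[-0.032,-0.005,0.003],1.4],[[-0.033,-0.005,0.003],1.4]]
```

Call:
{"op": "carry_out", "data": {"rows": [[[-0.02,-0.022,-0.001],3.9],[[-0.021,-0.02,-0.002],3.9],[[-0.023,-0.019,-0.001],3.9],[[-0.024,-0.017,-0.002],3.9],[[-0.025,-0.015,-0.001],3.8],[[-0.026,-0.014,-0.002],3.9],[[-0.026,-0.012,-0.001],3.8],[[-0.032,-0.008,0.003],1.4],[[-0.032,-0.007,0.003],1.4],[[-0.032,-0.006,0.003],1.4],[[-0.032,-0.005,0.003],1.4],[[-0.033,-0.005,0.003],1.4],[[0,0,0],0],[[0,0,0],0],[[0,0,0],0]]}}

```text
time: 33.92
position: [464.8, -11.6, 173.6]
tcp_rot: [-179.9, 0.0, 88.0]
contact_force: [-0.9, 0.0, 0.5]
finger_gap: 0.668
grip_force: 53.4
```

Run:
```python
from h import *
for f in('w11.npz','w1.npz'):
    z=np.load(f); W=worldmap(z,z['d']); near=np.hypot(W[...,0]-464,W[...,1]+14); im=z['im']; s=im.max(2).astype(int)-im.min(2)
    tz=np.median(W[(near>90)&(near<140)][:,2]); pz=np.median(W[(near<45)&(near>32)][:,2]); print(f,'table',tz,'plate',pz)
    m=((s<14)&(W[...,2]>8)&(W[...,2]<60)&(near<72)).astype(np.uint8); m=cv2.morphologyEx(m,cv2.MORPH_OPEN,np.ones((9,9)))
    k=max(cv2.findContours(m,0,1)[0],key=cv2.contourArea)
    q=np.array([ray(z,*p[0],10)[:2] for p in cv2.convexHull(k)],np.float32); r=cv2.minAreaRect(q); print(r)
z=np.load('w1.npz'); q=[ray(z,*p,10)[:2] for p in((291,191),(378,203),(362.5,281),(280.5,273))]; print('w1 hand',np.mean(q,0),np.round(q,0).tolist())
z=np.load('top0.npz'); c=robot.calibration('top'); q=[ray(c,300+u/3.3,180+v/3.3,10)[:2] for u,v in((46,173),(181,208),(143,342),(11,304))]; print('top hand',np.mean(q,0),np.round(q,0).tolist())
s=robot.read_state();print(s['position'],s['tcp_rot'][2])
```

```text
w11.npz table 6.105620403433027 plate 241.46778083185637
((464.1846923828125, -15.00958251953125), (96.87696838378906, 96.09230041503906), 75.28157806396484)
w1.npz table 6.361711571464819 plate 11.559829558277912
((464.1921691894531, -14.548835754394531), (96.11860656738281, 96.5508804321289), 75.60511016845703)
w1 hand [466.0318027  -16.23466361] [[432.0, 40.0], [524.0, 18.0], [500.0, -71.0], [408.0, -52.0]]
top hand [464.18448641 -17.32290595] [[521.0, 17.0], [498.0, -75.0], [407.0, -50.0], [431.0, 39.0]]
[464.83002471 -11.60307926 173.57522172] 88.00340856075636
```

The dock fits as 96 x 96 mm at (464.2, -15.0). The dish sits 2 mm behind the TCP, so the goal is (464.2, -13, 27.4).

Call:
{"op": "carry_out", "data": {"rows": [[[-0.001,-0.001,0.03],0],[[0,0,0.035],0],[[0,0,0.035],0],[[0,0,0.025],0],[[0,0,0.01],0],[[0,0,0.005],0],[[0,0,0],0],[[0,0,0],0],[[0,0,0],0],[[0,0,0],0]]}}

```text
time: 34.75
position: [465.4, -12.7, 35.5]
tcp_rot: [179.9, -0.0, 88.0]
contact_force: [0.0, 0.0, -1.2]
finger_gap: 0.669
grip_force: 53.4
```

Call:
{"op": "carry_out", "data": {"rows": [[[0,0,0.004],0],[[0,0,0.002],0],[[0,0,0],0],[[0,0,0.001],0],[[0,0,0],0],[[0,0,0],0],[[0,0,0],0]]}}

```text
time: 35.33
position: [464.4, -12.9, 27.4]
tcp_rot: [180.0, -0.0, 88.0]
contact_force: [-0.2, 0.4, 3.9]
finger_gap: 0.665
grip_force: 53.8
```

```bash
python3 -c "
from h import *
rows([(464.2,-13,27.4,88)]);print(robot.read_state()['contact_force'])"
```

```text
at [464.4 -12.9  27.4  88. ] grip 53.8 gap 56.8 t 35.3
1 end [464.4 -12.9  27.4  88. ]
[[[0.0,0.0,0.0],0.0]]
[-0.20371686  0.43910685  3.85517364]
```

Call:
{"op": "carry_out", "data": {"rows": [[[0,0,0],0],[[0,0,0],0],[[0,0,0],0],[[0,0,0],0]], "hand": 0.07}}

```text
time: 35.67
position: [464.4, -12.9, 27.2]
tcp_rot: [180.0, 0.0, 88.0]
contact_force: [-1.2, 0.3, 0.2]
finger_gap: 0.823
grip_force: 0.0
```

Call:
{"op": "carry_out", "data": {"rows": [[[0,0,-0.005],0],[[0,0,-0.02],0],[[0,0,-0.03],0],[[0,0,-0.035],0],[[0,0,-0.035],0],[[0,0,-0.03],0],[[0,0,0],0],[[0,0,0],0],[[0,0,0],0],[[0,0,0],0]], "hand": 0.085}}

```text
time: 36.5
position: [463.4, -12.9, 181.4]
tcp_rot: [-179.9, 0.0, 88.0]
contact_force: [0.2, 1.1, -0.7]
finger_gap: 0.994
grip_force: 0.0
```

Run:
```python
from h import *
im,d,c=cap('wrist','w16.png'); W=worldmap(c,d); near=np.hypot(W[...,0]-464,W[...,1]+15)
hsv=cv2.cvtColor(im,cv2.COLOR_RGB2HSV); g=cv2.cvtColor(im,7)
m=((W[...,2]>15)&(W[...,2]<30)&(near<45)).astype(np.uint8); circ(c,m,22); 
m=((g>135)&(near<40)).astype(np.uint8); circ(c,cv2.morphologyEx(m,cv2.MORPH_OPEN,np.ones((3,3))),22)
print(np.percentile(W[near<22][:,2],[5,50,95]))
rows([(460,190,180,103.5)],34)
```

```text
centroid 464.1 -15.0 R 30.6 encl ((466.5316162109375, -15.688637733459473), 33.246376037597656)
centroid 466.9 -14.0 R 29.4 encl ((471.3360900878906, -13.841161727905273), 36.58841323852539)
[ 13.0251682  246.01929961 255.41778661]
at [463.4 -13.  181.3  88. ] grip 0.0 gap 84.8 t 36.5
6 end [459.7 189.9 180.3 103.5]
[[[0.034,-0.002,0.0],-2.6],[[0.034,0.0,0.0],-2.6],[[0.034,0.001,0.0],-2.6],[[0.034,0.003,0.0],-2.6],[[0.033,0.004,0.001],-2.6],[[0.033,0.006,0.0],-2.5]]
```

The dish is centred on the dock at (464, -15). Next is the filter frame.

Call:
{"op": "carry_out", "data": {"rows": [[[0.034,-0.002,0],-2.6],[[0.034,0,0],-2.6],[[0.034,0.001,0],-2.6],[[0.034,0.003,0],-2.6],[[0.033,0.004,0.001],-2.6],[[0.033,0.006,0],-2.5],[[0,0,0],0],[[0,0,0],0],[[0,0,0],0],[[0,0,0],0]]}}

```text
time: 37.38
position: [460.4, 188.2, 180.7]
tcp_rot: [-179.9, 0.1, 103.3]
contact_force: [0.2, 0.2, -0.8]
finger_gap: 0.995
grip_force: 0.0
```

Run:
```python
from h import *
im,d,c=cap('wrist','w17.png'); W=worldmap(c,d); near=np.hypot(W[...,0]-455.5,W[...,1]-184.5)
g=cv2.cvtColor(im,7)
for t in(75,90,105):
    m=((g<t)&(near<42)).astype(np.uint8); m=cv2.morphologyEx(m,cv2.MORPH_OPEN,np.ones((3,3)))
    k=max(cv2.findContours(m,0,1)[0],key=cv2.contourArea); q=np.array([ray(c,*p[0],9)[:2] for p in cv2.convexHull(k)],np.float32); r=cv2.minAreaRect(q); print(t,r)
rows([(455.5,184.5,30,103.5)],34)
```

```text
75 ((495.00372314453125, 1.195220947265625), (373.339599609375, 228.3236083984375), 13.504694938659668)
90 ((494.88031005859375, 1.70904541015625), (373.339599609375, 229.3804931640625), 13.504694938659668)
105 ((494.88031005859375, 1.70904541015625), (373.339599609375, 229.3804931640625), 13.504694938659668)
at [460.5 188.2 180.9 103.3] grip 0.0 gap 85.3 t 37.4
5 end [455.2 184.9  29.9 103.5]
[[[0.0,-0.001,0.03],0.0],[[-0.001,-0.001,0.03],0.0],[[0.0,-0.001,0.03],-0.1],[[-0.001,-0.001,0.03],0.0],[[0.0,-0.002,0.031],-0.1]]
```

Run:
```python
from h import *
im,d,c=cap('wrist','w17.png'); u0=np.array([[*ray(c,0,0,0)]]);
v,u=np.mgrid[:480,:640]
R=cv2.Rodrigues(np.array(c['rvec'],float))[0];p=R@np.array([455.5,184.5,9.])+np.ravel(c['tvec']);p=c['intrinsics']@(p/p[2]);print(p)
near=np.hypot(u-p[0],v-p[1]); g=cv2.cvtColor(im,7)
for t in(65,80,95):
    m=((g<t)&(near<48)).astype(np.uint8); m=cv2.morphologyEx(m,cv2.MORPH_OPEN,np.ones((3,3)))
    k=max(cv2.findContours(m,0,1)[0],key=cv2.contourArea); q=np.array([ray(c,*p[0],9)[:2] for p in cv2.convexHull(k)],np.float32); r=cv2.minAreaRect(q); print(t,r)
```

```text
[321.54389682 225.55784885   1.        ]
65 ((456.2695007324219, 178.7239990234375), (48.970115661621094, 34.49771499633789), 13.356962203979492)
80 ((456.5344543457031, 178.7542266845703), (49.780120849609375, 36.363563537597656), 13.357306480407715)
95 ((454.8800354003906, 185.21600341796875), (50.4539909362793, 49.70191192626953), 13.357315063476562)
```

Call:
{"op": "carry_out", "data": {"rows": [[[-0.001,-0.003,0.03],0],[[-0.001,-0.003,0.035],0],[[0,0,0.035],0],[[0,0,0.03],0],[[0,0,0.018],0],[[0,0,0.008],0],[[0,0,0.004],0],[[0,0,0],0],[[0,0,0],0],[[0,0,0],0],[[0,0,0],0],[[0,0,0],0]], "hand": 0.07}}

```text
time: 38.48
position: [455.7, 187.1, 22.2]
tcp_rot: [179.9, -0.0, 103.5]
contact_force: [0.4, -0.8, -0.7]
finger_gap: 0.821
grip_force: 0.0
```

```bash
python3 -c "
from h import *
rows([(454.9,185.2,19,103.4)]);print(robot.read_state()['contact_force'])"
```

```text
at [455.7 187.1  22.2 103.5] grip 0.0 gap 70.1 t 38.5
1 end [455.2 184.9  19.2 103.4]
[[[-0.002,-0.001,0.003],0.1]]
[ 0.41767843 -0.78486401 -0.69100965]
```

Call:
{"op": "carry_out", "data": {"rows": [[[-0.002,0,0.001],0],[[0,0,0.001],0],[[0,0,0],0],[[0,0,0],0],[[0,0,0],0]]}}

```text
time: 38.9
position: [455.6, 184.7, 19.2]
tcp_rot: [-180.0, 0.0, 103.5]
contact_force: [-0.1, 0.2, -0.1]
finger_gap: 0.823
grip_force: 0.0
```

Call:
{"op": "carry_out", "data": {"rows": [[[0,0,0],0],[[0,0,0],0],[[0,0,0],0],[[0,0,0],0],[[0,0,0],0],[[0,0,0],0],[[0,0,0],0],[[0,0,0],0]], "hand": 0.042, "grip_force": 45}}

```text
time: 39.57
position: [455.7, 184.7, 19.7]
tcp_rot: [-180.0, -0.0, 103.5]
contact_force: [-1.8, -0.2, 6.3]
finger_gap: 0.563
grip_force: 45.6
```

Call:
{"op": "carry_out", "data": {"rows": [[[0,0,-0.005],0],[[0,0,-0.015],0],[[0,0,-0.03],0],[[0,0,-0.035],0],[[0,0,-0.035],0],[[0,0,-0.035],0],[[0,0,-0.015],0],[[0,0,0],0],[[0,0,0],0],[[0,0,0],0]]}}

```text
time: 40.4
position: [454.9, 184.5, 188.5]
tcp_rot: [-179.9, 0.0, 103.5]
contact_force: [-0.4, -0.6, -0.6]
finger_gap: 0.568
grip_force: 46.8
```

Run:
```python
from h import *
im,d,c=cap('wrist','w18.png'); W=worldmap(c,d); s=robot.read_state(); p=s['position']
near=np.hypot(W[...,0]-p[0],W[...,1]-p[1]); m=(abs(W[...,2]-p[2]+10)<8)&(near<40); m[:,:265]=0; m[:,392:]=0
print('z',np.percentile(W[m][:,2],[5,50,95])-p[2],m.sum()); circ(c,m,p[2]-10)
rows([(470,-110,187,75),(432,-380,187,50),(432,-380,90,50)],34)
```

```text
z [-12.76062772 -10.12206475  -8.33249849] 12336
centroid 454.1 186.6 R 29.4 encl ((454.20526123046875, 186.05166625976562), 34.573570251464844)
at [454.7 184.3 188.1 103.5] grip 46.8 gap 48.1 t 40.5
21 end [ 431.8 -380.2   90.1   50. ]
[[[-0.032,-0.006,0.0],3.2],[[-0.033,-0.004,0.0],3.2],[[-0.033,-0.002,0.0],3.2],[[-0.033,-0.001,0.0],3.2],[[-0.033,0.001,0.0],3.1],[[-0.032,0.003,0.0],3.2],[[-0.032,0.005,0.0],3.1],[[-0.032,0.007,0.001],3.2],[[-0.032,0.008,0.0],3.1],[[-0.03,0.004,0.0],2.8],[[-0.03,0.005,0.0],2.8],[[-0.03,0.007,0.0],2.8],[[-0.029,0.008,0.0],2.8],[[-0.029,0.009,0.0],2.8],[[-0.028,0.011,0.0],2.8],[[-0.028,0.012,0.0],2.7],[[-0.027,0.013,0.0],2.8],[[-0.026,0.015,0.0],2.7],[[0.0,0.0,0.032],0.0],[[0.0,0.0,0.033],0.0],[[0.0,0.0,0.032],0.0]]
```

The frame is held level, with its underside 19.7 mm below the TCP. Placing at yaw 50 with the same jaw line as the sensor, the goal is about (431.4, -382, 65.7).

Call:
{"op": "carry_out", "data": {"rows": [[[-0.032,-0.006,0],3.2],[[-0.033,-0.004,0],3.2],[[-0.033,-0.002,0],3.2],[[-0.033,-0.001,0],3.2],[[-0.033,0.001,0],3.1],[[-0.032,0.003,0],3.2],[[-0.032,0.005,0],3.1],[[-0.032,0.007,0.001],3.2],[[-0.032,0.008,0],3.1],[[-0.03,0.004,0],2.8],[[-0.03,0.005,0],2.8],[[-0.03,0.007,0],2.8],[[-0.029,0.008,0],2.8],[[-0.029,0.009,0],2.8],[[-0.028,0.011,0],2.8],[[-0.028,0.012,0],2.7],[[-0.027,0.013,0],2.8],[[-0.026,0.015,0],2.7]]}}

```text
time: 41.95
position: [431.4, -380.7, 186.5]
tcp_rot: [-179.8, 0.1, 49.8]
contact_force: [0.4, 0.6, -0.1]
finger_gap: 0.565
grip_force: 46.8
```

Call:
{"op": "carry_out", "data": {"rows": [[[0,0,0.03],0],[[0,0,0.033],0],[[0,0,0.03],0],[[0,0,0.01],0],[[0,0,0],0],[[0,0,0],0],[[0,0,0],0],[[0,0,0],0]]}}

```text
time: 42.62
position: [433.6, -380.6, 86.9]
tcp_rot: [179.8, -0.0, 50.0]
contact_force: [-0.2, -0.7, 0.4]
finger_gap: 0.565
grip_force: 46.8
```

```bash
python3 -c "
from h import *
rows([(431.4,-382,65.7,50)])"
```

```text
at [ 433.6 -380.6   86.9   50. ] grip 46.8 gap 48.3 t 42.6
1 end [ 431.5 -381.5   65.9   50. ]
[[[-0.002,-0.001,0.021],0.0]]
```

Call:
{"op": "carry_out", "data": {"rows": [[[-0.002,-0.001,0.009],0],[[0,0,0.006],0],[[0,0,0.002],0],[[0,0,0],0],[[0,0,0],0],[[0,0,0],0],[[0,0,0],0],[[0,0,0],0]]}}

```text
time: 43.28
position: [430.7, -380.8, 68.5]
tcp_rot: [180.0, -0.0, 50.0]
contact_force: [-0.6, -0.2, -0.2]
finger_gap: 0.566
grip_force: 46.8
```

```bash
python3 -c "
from h import *
rows([(431.4,-382,65.7,50)])
s=robot.read_state();a=np.radians(50);d=s['position'][:2]-[433.2,-379.9];print('tool x,y vs sensor release',np.cos(a)*d[0]+np.sin(a)*d[1],np.sin(a)*d[0]-np.cos(a)*d[1])"
```

```text
at [ 430.7 -380.8   68.5   50. ] grip 46.8 gap 48.3 t 43.3
1 end [ 430.9 -382.2   65.5   50. ]
[[[-0.001,0.001,0.003],0.0]]
tool x,y vs sensor release -2.2468443216895198 -1.3237906862904114
```

Call:
{"op": "carry_out", "data": {"rows": [[[-0.0005,0.001,0.001],0],[[0,0,0.001],0],[[0,0,0],0],[[0,0,0],0],[[0,0,0.0005],0],[[0,0,0],0],[[0,0,0],0],[[0,0,0],0]]}}

```text
time: 43.95
position: [431.1, -381.7, 65.8]
tcp_rot: [-180.0, -0.0, 50.0]
contact_force: [-0.3, 0.8, -0.8]
finger_gap: 0.567
grip_force: 46.8
```

Call:
{"op": "carry_out", "data": {"rows": [[[0,0,0.0005],0],[[0,0,0],0],[[0,0,0.0005],0],[[0,0,0],0],[[0,0,0],0]]}}

```text
time: 44.37
position: [431.1, -381.7, 65.6]
tcp_rot: [180.0, -0.1, 50.0]
contact_force: [-1.8, 3.1, 9.7]
finger_gap: 0.56
grip_force: 47.9
```

Call:
{"op": "carry_out", "data": {"rows": [[[0,0,-0.0005],0],[[0,0,0],0],[[0,0,0],0],[[0,0,0],0],[[0,0,0],0]], "hand": 0.065}}

```text
time: 44.78
position: [431.0, -381.7, 65.1]
tcp_rot: [-180.0, 0.0, 50.0]
contact_force: [-1.0, 0.1, 0.8]
finger_gap: 0.759
grip_force: 0.0
```

Call:
{"op": "carry_out", "data": {"rows": [[[0,0,-0.005],0],[[0,0,-0.015],0],[[0,0,-0.03],0],[[0,0,-0.035],0],[[0,0,-0.035],0],[[0,0,-0.02],0],[[0,0,0],0],[[0,0,0],0],[[0,0,0],0],[[0,0,0],0]], "hand": 0.085}}

```text
time: 45.62
position: [430.5, -381.0, 204.0]
tcp_rot: [-179.9, 0.0, 50.0]
contact_force: [0.4, 0.8, 0.5]
finger_gap: 1.001
grip_force: 0.0
```

Run:
```python
from h import *
im,d,c=cap('wrist','w19.png'); W=worldmap(c,d); H=W[...,2].copy(); H[d==0]=-99
near=np.hypot(W[...,0]-432,W[...,1]+381)
for lo,hi,h in((49.5,62,55),(16,24,20),(7.5,14,10)):
    m=(H>lo)&(H<hi)&(near<48); k=max(cv2.findContours(m.astype(np.uint8),0,1)[0],key=cv2.contourArea); q=np.array([ray(c,*p[0],h)[:2] for p in cv2.convexHull(k)],np.float32)
    print(h,cv2.minAreaRect(q),np.percentile(H[m],[5,50,95]).round(1))
t,dt,ct=cap('top'); Wt=worldmap(ct,dt); m=(Wt[...,2]>48)&(Wt[...,2]<70)&(np.hypot(Wt[...,0]-432,Wt[...,1]+381)<45); print('top',Wt[m].mean(0),m.sum())
m=(H>49.5)&(H<62)&(near<30); q=W[m]; A=np.c_[q[:,:2]-q[:,:2].mean(0),np.ones(len(q))]; print('tilt',np.degrees(np.linalg.lstsq(A,q[:,2],rcond=None)[0][:2]))
```

```text
55 ((430.4068908691406, -380.33258056640625), (50.46052169799805, 50.11289596557617), 50.01689529418945) [52.6 55.1 56.9]
20 ((448.30059814453125, -362.5610046386719), (10.846895217895508, 44.35517883300781), 50.01647186279297) [18.7 21.2 22.6]
10 ((435.82470703125, -377.2903747558594), (84.86495208740234, 95.05941772460938), 48.019287109375) [ 9.9 11.6 12.9]
top [ 431.08916788 -381.69021855   53.36380366] 574
tilt [-0.17825908 -0.23900272]
```

The frame is level and within 1 mm of the sensor's centre. The arm is clear, so I'm handing in.

```bash
python3 -c "
from plant import robot
print(robot.finish_job())"
```

```text
the job is handed in; nothing more can be done
None
```

The changeover is done and handed in after about 46 s on the robot's clock: the dish is centred on the dock, and the ring, sensor and filter frame are stacked on the middle of the stage. By the last measurements the frame is level and within 1 mm of the sensor, but the sensor sits about 2.5 mm off the ring's centre, and while gripping the dish the fingertips pressed on the stage with up to 39 N.

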